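# Demagnetise the bench picks and hang them on the rack

## Robot

A 6-joint arm with a two-finger parallel gripper is mounted at the origin on the work surface. World frame = base frame: x ahead of the robot, y to its left, z up, the work surface at z = 0. Lengths are in m, angles in rad, forces in N, time in s.
With the tool pointing down it reaches from about 0.3 to 0.825 m from the base axis. Payload 5.4 kg.
Tool frame: the origin (TCP) lies on the centre line of the jaws, within the pads' length; the fingertips stand ahead of it and the grasp point (between the pads) lies 8 mm behind it (r.finger_overhang is the z of the fingertips in the tool frame, in m); z points along the fingers, x is the direction in which the jaws open and shut, and the axes are right-handed (so a half turn about z gives the same grasp; the last joint's range is limited). The gripper opens to 92 mm and grips with 3 to 60 N. Pads are 20 mm wide; open, the fingers measure 128 mm over their backs; the gripper's body (75 mm by 189 mm) begins 69 mm behind the grasp point.
Start: joints at [0.893, 0.158, 1.597, -0, 1.386, -0.21], TCP at [0.259, 0.513, 0.226] pointing down, gripper open.
Joint ranges: [-2.91, 2.91], [-0.94, 2.29], [0.18, 2.7], [-1.29, 4.43], [0.17, 2.64], [-3, 3]. Speed limits (rad/s): [2.57, 2.57, 3.14, 3.14, 3.14, 3.14].

## Interface

Orientations are given as a unit quaternion [x, y, z, w].
In Python, from cell import r, camera, camera_model gives the robot as it stands. The module is installed in compiled form; this text tells all that it offers.
- The arm moves only by the tool send_rows, never from a script. Its argument "motion" is a list of rows, each an object of numbers: "fingers": the closure, from 0 (fully open) to 1 (shut); "dx", "dy", "dz": the shift along the tool's x, y, z in m; "spin": the turn about the tool's z in rad. In form: [{"fingers": .., "dx": .., "dy": .., "dz": .., "spin": ..}, ...]. A call has 1 to 10 rows; each row shifts and turns the pose as measured when the row begins, along the tool's axes as they then stand; what a row does not reach is not made up. A row lasts 1/8 s, in which the tool goes at most 62.5 mm and 10.7 degrees, less where a joint would pass 70% of its speed; a pose out of reach is approached as far as the arm can. A call is refused whole if a number of a shift passes 0.0625 or a number of a turn 0.188, either way. A call with a gripper value outside its range is refused whole. The fingers move at their own pace and stop on an object; "newtons" is the grip in N (left out, the last holds). Time passes only in rows, so rows that do not move let the fingers close. It gives the time, the measured TCP pose, the force and the opening at its end, in the units of the state.
- r.read_state(): the state, without advancing time (a new reading comes with each control period).
- camera(name): name is "scene" or "top" or "wrist"; returns (picture, depth): 384x512x3 uint8, blue, green, red; 384x512 float32, m along the optical axis (not along the pixel's ray), 0 where there is no reading.
- camera_model(name): a dict with "mtx" (3x3 intrinsics, pixels), "k1" (the pictures are not rectified: a ray, as slopes to the right and down, at radius r is drawn at 1 + k1 r^2 times it, then the intrinsics apply), "rvec" (rotation vector, rad) and "tvec" (3), from world to camera coordinates, as OpenCV has them. Camera axes: x right, y down, z forward; pixel columns grow to the right and rows downward; lengths in m; the calibration is good to about 2 mm. A picture is of the moment at which its call begins: read the wrist's pose just before it. camera_model takes no time and is no camera call; for the wrist camera it gives the pose at the moment of the call.
- r.sign_off(): hands the job in, once; it reports no verdict.
The state is a dict: "time": time; "joint_positions": joint angles; "dq": joint speeds; "joint_torque": joint torques, N m; "eef_pos": TCP position; "tool_rot": TCP orientation; "contact_force": force on the tool from outside, world axes, zero at the start; "moment": the same for the moment, N m; "width": finger opening in m.
Only numpy, scipy, OpenCV 4.12 (cv2) and the standard library are available. Lean on these libraries where they do the work, as an engineer would, in place of code of your own. Each camera call takes 0.05 s, during which the arm holds its last target.

## Task

The steel picks in the wooden block have become magnetised. One pick at a time, from the longest to the shortest, lift it out, dip its tip well into the open demagnetising pot and draw it out again, then hang it by its eye on a peg of the rack, so that in the end the picks hang one to a peg in order of length with the longest furthest left as the robot sees it. Leave the pot standing upright on the bench, and do not disturb the bench block, the jar or the file.

Things in the scene. Friction and masses are not known exactly. Their poses are not given: they have to be found in the camera images.
- pick1: The longest steel bench pick, 200 mm long, 65 g (+-25 %); may be absent. Stands tip down in a hole of the block. Origin at the tip (lowest point), z up along the pick, x along the eye's axis. Top down: brass cap 14 (y) x 9 x 5 mm, wooden grip flush with it, eye ring, 7 mm square shank, 4 mm square tip 14 mm long. Hangs upright from its eye.
- pick1_eye (a point): Centre of the steel eye of pick1, 59 mm below its top, 141 mm above its tip: octagonal ring, 22 mm clear opening, 34 to 37 mm outside, 7 mm thick along its axis x. Axes as the pick. Above it the wooden grip, 14 mm wide (y), 9 mm thick (x), from 5 to 43 mm below the top: best gripped from above 40 mm over the eye centre, closing along y.
- pick2: The second longest steel bench pick, 185 mm long, 61 g (+-25 %); may be absent. Stands tip down in a hole of the block. Origin at the tip (lowest point), z up along the pick, x along the eye's axis. Top down: brass cap 14 (y) x 9 x 5 mm, wooden grip flush with it, eye ring, 7 mm square shank, 4 mm square tip 14 mm long. Hangs upright from its eye.
- pick2_eye (a point): Centre of the steel eye of pick2, 59 mm below its top, 126 mm above its tip: octagonal ring, 22 mm clear opening, 34 to 37 mm outside, 7 mm thick along its axis x. Axes as the pick. Above it the wooden grip, 14 mm wide (y), 9 mm thick (x), from 5 to 43 mm below the top: best gripped from above 40 mm over the eye centre, closing along y.
- pick3: The middle-sized steel bench pick, 170 mm long, 58 g (+-25 %); may be absent. Stands tip down in a hole of the block. Origin at the tip (lowest point), z up along the pick, x along the eye's axis. Top down: brass cap 14 (y) x 9 x 5 mm, wooden grip flush with it, eye ring, 7 mm square shank, 4 mm square tip 14 mm long. Hangs upright from its eye.
- pick3_eye (a point): Centre of the steel eye of pick3, 59 mm below its top, 111 mm above its tip: octagonal ring, 22 mm clear opening, 34 to 37 mm outside, 7 mm thick along its axis x. Axes as the pick. Above it the wooden grip, 14 mm wide (y), 9 mm thick (x), from 5 to 43 mm below the top: best gripped from above 40 mm over the eye centre, closing along y.
- pick4: The second shortest steel bench pick, 155 mm long, 54 g (+-25 %); may be absent. Stands tip down in a hole of the block. Origin at the tip (lowest point), z up along the pick, x along the eye's axis. Top down: brass cap 14 (y) x 9 x 5 mm, wooden grip flush with it, eye ring, 7 mm square shank, 4 mm square tip 14 mm long. Hangs upright from its eye.
- pick4_eye (a point): Centre of the steel eye of pick4, 59 mm below its top, 96 mm above its tip: octagonal ring, 22 mm clear opening, 34 to 37 mm outside, 7 mm thick along its axis x. Axes as the pick. Above it the wooden grip, 14 mm wide (y), 9 mm thick (x), from 5 to 43 mm below the top: best gripped from above 40 mm over the eye centre, closing along y.
- pick5: The shortest steel bench pick, 140 mm long, 50 g (+-25 %); may be absent. Stands tip down in a hole of the block. Origin at the tip (lowest point), z up along the pick, x along the eye's axis. Top down: brass cap 14 (y) x 9 x 5 mm, wooden grip flush with it, eye ring, 7 mm square shank, 4 mm square tip 14 mm long. Hangs upright from its eye.
- pick5_eye (a point): Centre of the steel eye of pick5, 59 mm below its top, 81 mm above its tip: octagonal ring, 22 mm clear opening, 34 to 37 mm outside, 7 mm thick along its axis x. Axes as the pick. Above it the wooden grip, 14 mm wide (y), 9 mm thick (x), from 5 to 43 mm below the top: best gripped from above 40 mm over the eye centre, closing along y.
- block: Fixed wooden tool block 70 x 290 x 60 mm, origin under its centre, z up, long side along y. Five square holes along y at +120, +60, 0, -60, -120 mm, 8.5 mm wide, 45 mm deep (floor 15 mm above the table). Picks stand in them in any order, eye axis along the block's x, leaning up to 2 degrees; 50 mm straight up clears one.
- pot: Demagnetising pot: a loose, open round pot of grey plastic, 80 mm outside, 56 mm inside diameter, 65 mm high, 0.8 kg, inner floor 8 mm above its underside. Origin at the centre of its underside, z up. It works by itself: a tip needs only to be in it.
- rack: Fixed wooden peg rack, 330 mm long (y), 187 mm high: posts at y = +-150 mm carry a crossbar, front face at x = 0, z 164 to 186 mm. Origin on the table under that face, z up; -x faces the robot, +y is the left end seen from the robot. Five 7 mm steel pegs, 60 mm apart, stick out 55 mm to -x, rising 9 mm. A hung pick's eye centre lies about 8 mm below the peg's axis, its tip 30 mm or more above the table.
- peg1 (a point): Middle of peg 1 on its axis (peg 1 is the leftmost seen from the robot), at x = -27.5, y = 120, z = 179.5 mm in the rack's frame; axes as the rack.
- peg2 (a point): Middle of peg 2 on its axis (peg 1 is the leftmost seen from the robot), at x = -27.5, y = 60, z = 179.5 mm in the rack's frame; axes as the rack.
- peg3 (a point): Middle of peg 3 on its axis (peg 1 is the leftmost seen from the robot), at x = -27.5, y = 0, z = 179.5 mm in the rack's frame; axes as the rack.
- peg4 (a point): Middle of peg 4 on its axis (peg 1 is the leftmost seen from the robot), at x = -27.5, y = -60, z = 179.5 mm in the rack's frame; axes as the rack.
- peg5 (a point): Middle of peg 5 on its axis (peg 1 is the leftmost seen from the robot), at x = -27.5, y = -120, z = 179.5 mm in the rack's frame; axes as the rack.
- bench_block: Bystander: loose steel bench block 65 x 65 x 20 mm. Leave alone.
- jar: Bystander: closed jar, 54 mm across, 55 mm high. Leave alone.
- rasp: Bystander: file with a wooden handle, 200 mm long, 22 mm thick, lying flat. Leave alone.
Not all that is in view belongs to the job. Leave any green, orange or turquoise look-alike of the pick5 alone.

How it is judged:
By the outcome, as a careful person would: the job done as asked, in the order asked, and still so for the second after the job is handed in, with the robot touching nothing.
Of pick1, pick2, pick3, pick4, pick5 only 4 to 5 are there at a start; the rules pass over those that are not, and their reading is None.
At some moment in a run one of pot may be knocked a few centimetres aside while the robot is not near it.
It also fails if it takes over 210 s, if anything falls off the work surface, if the arm or the gripper's body presses on something with over 40 N, if the wrist force passes 120 N, or if a joint passes its speed limit or range.

## Working session

There is one attempt and no reset: what is moved stays moved. The work goes in short steps, Python scripts to look and compute and a tool call to move; the robot and the scene stay as the last step left them, time stands still between calls to the robot, and variables do not carry over. Pictures are saved under pics/ and viewed, and the job is handed in when it is done.

Besides the shell and the picture viewer there is one more tool, called after ">>>" in YAML: its name, and indented under it one key for each argument. send_rows: Moves the arm, as the interface text tells. Its arguments: {"type":"object","properties":{"motion":{"type":"array","items":{"type":"object","properties":{"fingers":{"type":"number"},"dx":{"type":"number"},"dy":{"type":"number"},"dz":{"type":"number"},"spin":{"type":"number"}}}},"newtons":{"type":"number"}},"required":["motion"]}

```bash
mkdir -p pics
cat > h.py <<'E'
import numpy as np, cv2
from cell import r, camera, camera_model
def snap(n,fn):
    m=camera_model(n); p,d=camera(n)
    cv2.imwrite(f'pics/{fn}.png',p); np.savez(f'pics/{fn}.npz',p=p,d=d,**{k:np.array(v) for k,v in m.items()})
    return p,d,m
def load(fn):
    z=np.load(f'pics/{fn}.npz'); return z['p'],z['d'],{k:z[k] for k in('mtx','k1','rvec','tvec')}
def pts(d,m):
    h,w=d.shape; u,v=np.meshgrid(np.arange(w),np.arange(h))
    return unproj(u.ravel(),v.ravel(),d.ravel(),m).reshape(h,w,3)
def unproj(u,v,z,m):
    K=np.array(m['mtx']);k1=float(m['k1'])
    a=cv2.undistortPoints(np.stack([u,v],-1).astype(float).reshape(-1,1,2),K,np.array([k1,0,0,0,0.])).reshape(-1,2)
    X=np.c_[a*np.reshape(z,(-1,1)),z]
    R=cv2.Rodrigues(np.array(m['rvec'],float))[0]
    return (X-np.array(m['tvec']).ravel())@R
def proj(P,m):
    return cv2.projectPoints(np.array(P,float).reshape(-1,3),np.array(m['rvec'],float),np.array(m['tvec'],float),np.array(m['mtx']),np.array([float(m['k1']),0,0,0,0]))[0].reshape(-1,2)
E
python3 - <<'E'
from h import *
for n in('scene','top','wrist'):
    p,d,m=snap(n,n+'0'); print(n,m)
print(r.read_state(), r.finger_overhang)
E
```

```text
scene {'mtx': array([[485.51321602,   0.        , 266.41459456],
       [  0.        , 485.51321602, 193.21769172],
       [  0.        ,   0.        ,   1.        ]]), 'k1': -0.20752512640015378, 'rvec': array([ 1.05271611,  2.28398027, -1.10491695]), 'tvec': array([ 0.33511227, -0.15135882,  1.56675944])}
top {'mtx': array([[387.08896203,   0.        , 253.60652988],
       [  0.        , 387.08896203, 188.50274293],
       [  0.        ,   0.        ,   1.        ]]), 'k1': -0.07357678395091015, 'rvec': array([ 2.16000036, -2.20528114,  0.10168752]), 'tvec': array([0.02546952, 0.56762544, 1.17620921])}
wrist {'mtx': array([[285.79852383,   0.        , 256.98514115],
       [  0.        , 285.79852383, 186.77162179],
       [  0.        ,   0.        ,   1.        ]]), 'k1': -0.05328797210276288, 'rvec': array([-2.49752018, -1.53433361, -0.18114185]), 'tvec': array([-0.5734041 , -0.02470747,  0.39200237])}
{'time': 0.15, 'joint_positions': array([ 8.92940469e-01,  1.58930335e-01,  1.59792343e+00,  2.20267553e-05,
        1.38620722e+00, -2.10055254e-01]), 'dq': array([-0.00015221, -0.00368374, -0.00442901, -0.00060552, -0.00033524,
       -0.00056393]), 'joint_torque': array([ 3.18464245e-04, -3.85921991e+01, -3.22430563e+01,  7.01476028e-02,
        3.51730816e-02, -7.72712156e-05]), 'eef_pos': array([0.25897319, 0.51285828, 0.22484024]), 'tool_rot': array([ 8.51741487e-01,  5.23961736e-01, -6.95407833e-04,  2.35632741e-04]), 'contact_force': array([-0.41341412,  0.2834375 ,  0.16159569]), 'moment': array([ 0.02253599, -0.06024103, -0.03699472]), 'width': 0.09187175597952328} 0.011
```

View pics/scene0.png

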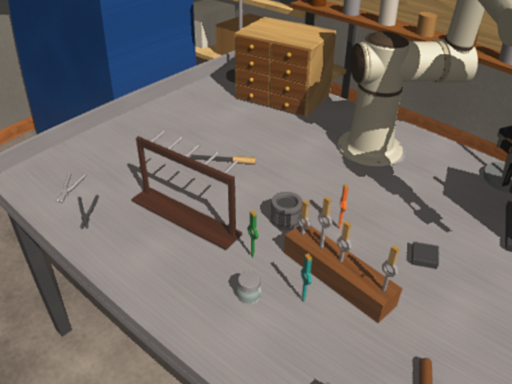

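View pics/top0.png

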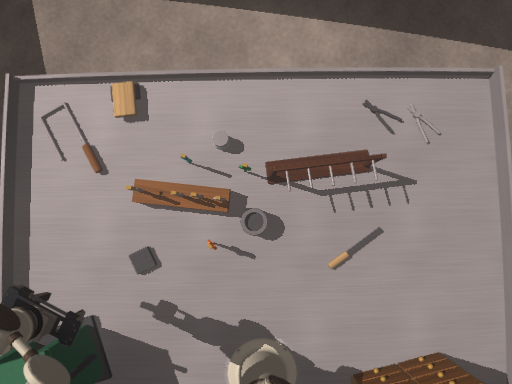

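View pics/wrist0.png

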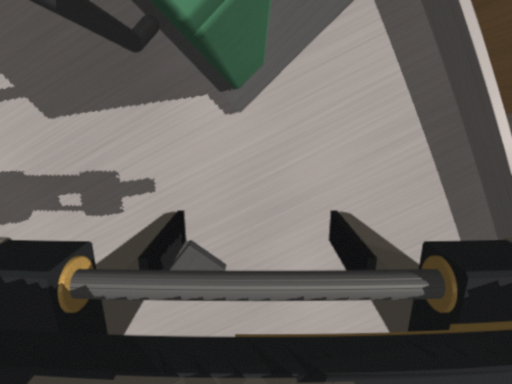

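The scene shows four picks in the block (caps at scene px (305,204), (325,203), (346,230), (393,252)). The turquoise (307,260), green (253,215) and orange (344,190) ones are look-alikes standing on the bench. The pot is at (287,208) and the rack at (185,190). Next I measure.

Run:
```python
from h import *
for n,boxes in(('top0',{'block':(125,172,238,222),'rack':(262,145,392,195),'pot':(235,205,275,240),'lookT':(178,150,200,168),'lookG':(236,160,256,175),'lookO':(203,235,220,252),'jar':(212,128,232,154)}),):
    p,d,m=load(n); P=pts(d,m)
    print('table z',np.median(P[280:300,300:340,2]), P[290,320])
    for k,(a,b,c,e) in boxes.items():
        Q=P[b:e,a:c].reshape(-1,3); Q=Q[(d[b:e,a:c].ravel()>0)&(Q[:,2]>0.012)]
        print(k,len(Q),Q.min(0).round(3),Q.max(0).round(3),np.median(Q,0).round(3))
    cv2.imwrite('pics/tz.png',cv2.resize(p[120:260,110:400],None,fx=2.7,fy=2.7,interpolation=cv2.INTER_CUBIC))
p,d,m=load('scene0')
cv2.imwrite('pics/sz.png',cv2.resize(p[120:320,130:410],None,fx=2.8,fy=2.8,interpolation=cv2.INTER_CUBIC))
```

```text
table z 1.2706941545836367e-05 [ 0.24815378 -0.18688849  0.00039771]
block 2294 [0.497 0.087 0.012] [0.602 0.382 0.204] [0.548 0.232 0.06 ]
rack 1254 [ 0.548 -0.351  0.012] [ 0.685 -0.027  0.191] [ 0.618 -0.194  0.182]
pot 575 [ 0.428 -0.024  0.047] [0.507 0.054 0.071] [0.467 0.015 0.06 ]
lookT 54 [0.647 0.198 0.017] [0.664 0.23  0.144] [0.654 0.209 0.11 ]
lookG 63 [0.619 0.024 0.017] [0.634 0.056 0.143] [0.625 0.039 0.095]
lookO 58 [0.389 0.127 0.026] [0.415 0.156 0.142] [0.403 0.139 0.096]
jar 253 [0.696 0.087 0.012] [0.745 0.138 0.062] [0.717 0.113 0.054]
```

View pics/tz.png

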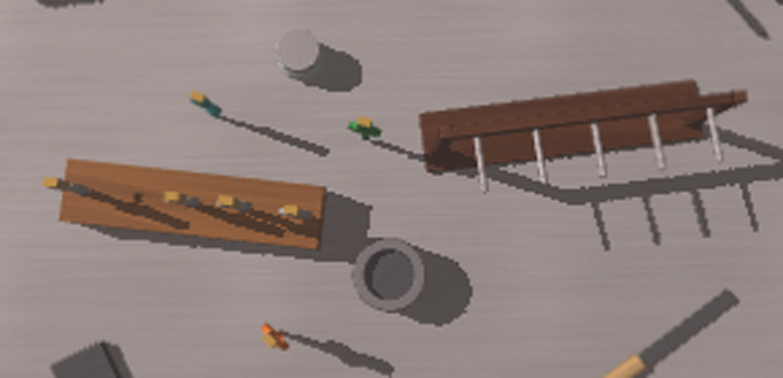

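View pics/sz.png

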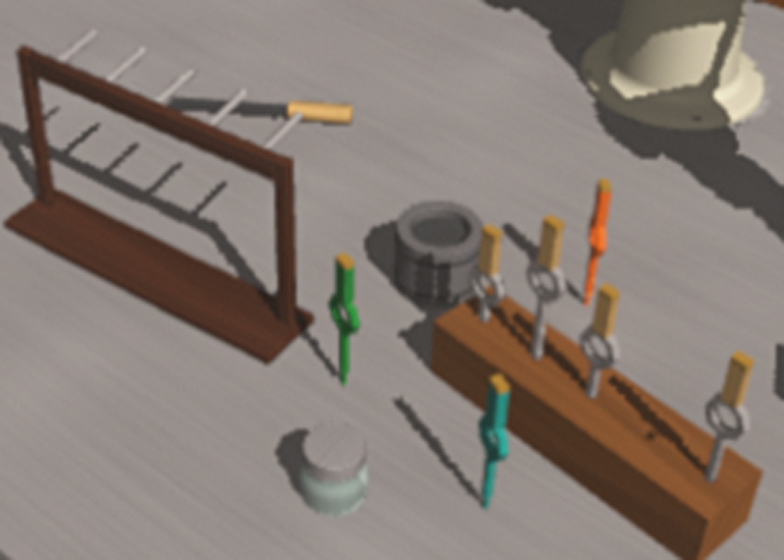

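Run:
```python
from h import *
p,d,m=load('top0'); P=pts(d,m)
Q=P[165:225,120:245].reshape(-1,3); B=Q[abs(Q[:,2]-.06)<.006]
# iterative: planar rectangle
rc=cv2.minAreaRect((B[:,:2]*1000).astype(np.float32)); print('block',rc, len(B), B[:,2].mean())
A=P[165:225,120:245]; hi=(A[...,2]>.085)
n,l=cv2.connectedComponents(hi.astype(np.uint8))
for i in range(1,n):
    C=A[l==i]; 
    if len(C)<4: continue
    t=C[C[:,2]>C[:,2].max()-.012]
    vv,uu=np.where(l==i); print(i,len(C),'zmax',C[:,2].max().round(4),'top xy',t.mean(0).round(4),len(t),'uv',uu.mean()+120,vv.mean()+165)
A=P[140:200,255:400]; 
R=A[(A[...,2]>.155)&(A[...,2]<.2)]
np.save('pics/rack.npy',R)
rc=cv2.minAreaRect((R[:,:2]*1000).astype(np.float32)); print(rc)
# crossbar: RANSAC line
vx=cv2.fitLine((R[:,:2]).astype(np.float32),cv2.DIST_WELSCH,0,.001,.001).ravel(); print('line',vx)
yd=np.array([vx[0],vx[1]]); yd*=np.sign(yd[1]); xd=np.array([yd[1],-yd[0]])
c=vx[2:]
L=np.c_[(R[:,:2]-c)@xd,(R[:,:2]-c)@yd,R[:,2]]
print(np.histogram(L[:,0],bins=np.arange(-.08,.03,.004)))
pg=L[(L[:,0]<-.018)]
pg=pg[np.argsort(pg[:,1])]
for g in np.split(pg,np.where(np.diff(pg[:,1])>.02)[0]+1): print(len(g),g.min(0).round(4),g.max(0).round(4),g.mean(0).round(4))
print('bar y',L[L[:,0]>-.012][:,1].min(),L[L[:,0]>-.012][:,1].max(), 'yaw',np.arctan2(xd[1],xd[0]))
# pot
C=P[200:245,230:280].reshape(-1,3);C=C[abs(C[:,2]-.065)<.006]
e=cv2.minEnclosingCircle((C[:,:2]*1000).astype(np.float32)); print('pot',e,C.mean(0))
```

```text
block ((543.3008422851562, 206.19140625), (351.9925537109375, 95.13475799560547), 77.06636810302734) 2060 0.06018485233294605
2 18 zmax 1.2195 top xy [0.4674 0.0256 1.2195] 1 uv 241.72222222222223 166.11111111111111
12 55 zmax 0.187 top xy [0.5654 0.3522 0.1835] 20 uv 133.05454545454546 188.2
17 46 zmax 0.1754 top xy [0.5497 0.2343 0.1701] 18 uv 176.43478260869566 193.23913043478262
19 49 zmax 0.2041 top xy [0.5423 0.1751 0.1994] 20 uv 195.71428571428572 194.89795918367346
23 46 zmax 0.1575 top xy [0.5347 0.1155 0.1549] 19 uv 218.8478260869565 198.1304347826087
((593.94580078125, -195.6016845703125), (70.42658996582031, 314.10821533203125), 5.980937957763672)
line [ 0.14191402 -0.989879    0.6189345  -0.1928636 ]
(array([  0,   0,   0,   0,   7,  16,  18,  19,  19,  20,  20,  20,  21,
        17,  20,  21,  17,  20,  70, 128, 174, 141,  80,  23,   0,   0,
         0]), array([-8.0000000e-02, -7.6000000e-02, -7.2000000e-02, -6.8000000e-02,
       -6.4000000e-02, -6.0000000e-02, -5.6000000e-02, -5.2000000e-02,
       -4.8000000e-02, -4.4000000e-02, -4.0000000e-02, -3.6000000e-02,
       -3.2000000e-02, -2.8000000e-02, -2.4000000e-02, -2.0000000e-02,
       -1.6000000e-02, -1.2000000e-02, -8.0000000e-03, -4.0000000e-03,
        6.9388939e-17,  4.0000000e-03,  8.0000000e-03,  1.2000000e-02,
        1.6000000e-02,  2.0000000e-02,  2.4000000e-02,  2.8000000e-02]))
46 [-0.0632 -0.1225  0.1766] [-0.0183 -0.1139  0.189 ] [-0.0412 -0.1177  0.1832]
44 [-0.0617 -0.0642  0.1754] [-0.0184 -0.0556  0.1886] [-0.0405 -0.0594  0.1831]
43 [-0.06   -0.0031  0.1789] [-0.018   0.0047  0.191 ] [-0.0388  0.0012  0.1838]
39 [-0.058   0.0581  0.1785] [-0.0191  0.0652  0.1903] [-0.038   0.0616  0.184 ]
36 [-0.0541  0.1175  0.1754] [-0.0185  0.125   0.1885] [-0.037   0.1214  0.1841]
bar y -0.1573012394558333 0.15671259169313337 yaw 0.14239475
pot ((466.9413757324219, 16.166536331176758), 39.849334716796875) [0.46705173 0.01600449 0.06455637]
```

Run:
```python
from h import *
from scipy.optimize import least_squares
def loc(P,x,y,th):
    c,s=np.cos(th),np.sin(th); D=P[:,:2]-[x,y]; return np.c_[D@[c,s],D@[-s,c],P[:,2]]
for n in('top0','scene0'):
    p,d,m=load(n); P=pts(d,m); F=P.reshape(-1,3); F=F[(d.ravel()>0)]
    # rack pegs
    def pegs(q):
        L=loc(F,*q); s=(L[:,0]>-.06)&(L[:,0]<-.006)&(abs(L[:,1])<.145)&(L[:,2]>.165)&(L[:,2]<.2); return L[s]
    q=np.array([.618-.002,-.193,.104])
    for it in range(8):
        L=pegs(q); L=L[abs(((L[:,1]+30e-3)%.06)-.03)<.012]
        k=np.round(L[:,1]/.06)
        # fit: y resid = dy + x*dth... 
        A=np.c_[np.ones(len(L)),L[:,0]]; sol=np.linalg.lstsq(A,L[:,1]-k*.06,rcond=None)[0]
        tips=[np.sort(L[k==j][:,0])[:2].mean() for j in range(-2,3)]
        t=np.polyfit(np.arange(-2,3)*.06,tips,1)
        th=q[2]; dy=sol[0]
        q=q+np.array([-np.sin(th)*dy,np.cos(th)*dy,0])
        dx=0.;  
        q[2]-=0.5*t[0]
    bar=loc(F,*q); bar=bar[(abs(bar[:,1])<.14)&(bar[:,2]>.17)&(bar[:,2]<.195)&(bar[:,0]>-.004)&(bar[:,0]<.03)]
    print(n,'rack',q,'peg slope dy/dx',sol,'tips',np.round(tips,4),'slope',t,'bar x',np.percentile(bar[:,0],[1,5,50,95,99]).round(4),'barz',np.percentile(bar[:,2],[5,50,95]))
    print(' pegz fit (x=0,slope)',np.polyfit(L[:,0],L[:,2],1),'count',[int((k==j).sum()) for j in range(-2,3)])
    # block
    B=F[(abs(F[:,2]-.06)<.004)&(F[:,0]>.47)&(F[:,0]<.63)&(F[:,1]>.075)&(F[:,1]<.41)]
    q=[.549,.231,-.129]
    for it in range(6):
        L=loc(B,*q); L=L[(abs(L[:,0])<.05)&(abs(L[:,1])<.165)]
        s=L[abs(L[:,1])<.13]; bins=np.arange(-.12,.121,.02)
        ed=[];
        for a in bins:
            g=s[abs(s[:,1]-a)<.01][:,0]
            if len(g)>8: ed.append((a,g.max(),g.min()))
        ed=np.array(ed); f1=np.polyfit(ed[:,0],ed[:,1],1);f2=np.polyfit(ed[:,0],ed[:,2],1)
        sl=(f1[0]+f2[0])/2; cx=(np.median(ed[:,1])+np.median(ed[:,2]))/2; cy=(np.percentile(L[:,1],.5)+np.percentile(L[:,1],99.5))/2
        th=q[2]; q=[q[0]+np.cos(th)*cx-np.sin(th)*cy,q[1]+np.sin(th)*cx+np.cos(th)*cy,th-sl*.5]
    print(' block',np.round(q,4),'width',np.median(ed[:,1]-ed[:,2]),'len',np.ptp(L[:,1]),f1[0],f2[0])
    c,s_=np.cos(q[2]),np.sin(q[2])
    for o in(.12,.06,0,-.06,-.12): print('  hole',np.round([q[0]-s_*o,q[1]+c*o],4))
    # caps
    G=F[(F[:,2]>.13)&(F[:,2]<.22)]
    L=loc(G,*q); 
    for o in(.12,.06,0,-.06,-.12):
        g=G[(abs(L[:,0])<.02)&(abs(L[:,1]-o)<.02)]
        if len(g)<5: continue
        g=g[g[:,2]>g[:,2].max()-.006]; print('  cap',o,g.mean(0).round(4),g[:,2].max().round(4),len(g), loc(g,*q).mean(0).round(4))
    C=F[(abs(F[:,2]-.065)<.004)&(np.hypot(F[:,0]-.467,F[:,1]-.016)<.06)]
    print(' pot',cv2.minEnclosingCircle((C[:,:2]*1000).astype(np.float32)))
```

```text
top0 rack [ 0.61600009 -0.1930009   0.1046158 ] peg slope dy/dx [-4.81926835e-09  5.98771067e-03] tips [-0.0555 -0.0562 -0.057  -0.0563 -0.0555] slope [-4.90312897e-06 -5.60884079e-02] bar x [-0.0028  0.0005  0.0055  0.012   0.0128] barz [0.17592432 0.18531014 0.1883368 ]
 pegz fit (x=0,slope) [-0.14654833  0.17832253] count [50, 51, 51, 49, 48]
 block [ 0.5501  0.2347 -0.1294] width 0.06971817404249644 len 0.28925913207169335 -0.0001248006380292744 0.0001271120908070455
  hole [0.5656 0.3537]
  hole [0.5578 0.2942]
  hole [0.5501 0.2347]
  hole [0.5424 0.1752]
  hole [0.5346 0.1157]
  cap 0.12 [0.5655 0.3528 0.1843] 0.187 18 [0.     0.1191 0.1843]
  cap 0 [0.5495 0.2345 0.1714] 0.1754 11 [-0.0005 -0.0002  0.1714]
  cap -0.06 [0.5425 0.1766 0.2004] 0.2041 16 [ 0.     -0.0586  0.2004]
  cap -0.12 [0.5344 0.1158 0.1556] 0.1575 17 [-0.0002 -0.1199  0.1556]
 pot ((466.9413757324219, 16.166536331176758), 39.849334716796875)
scene0 rack [ 0.61572523 -0.1903677   0.10741691] peg slope dy/dx [ 7.71523466e-08 -2.96728864e-03] tips [-0.0557 -0.0571 -0.0535 -0.0554 -0.0566] slope [-2.78323185e-05 -5.56925991e-02] bar x [-0.0002  0.002   0.0104  0.0134  0.0144] barz [0.17122796 0.1824188  0.18667038]
 pegz fit (x=0,slope) [-0.14996818  0.17651107] count [32, 49, 47, 51, 50]
 block [ 0.55    0.2374 -0.1296] width 0.0723027457736043 len 0.29102258239646644 0.004651841255542954 -0.004601202579585678
  hole [0.5655 0.3564]
  hole [0.5578 0.2969]
  hole [0.55   0.2374]
  hole [0.5423 0.1779]
  hole [0.5345 0.1184]
  cap 0.12 [0.5656 0.3553 0.1831] 0.1865 31 [0.0002 0.1189 0.1831]
  cap 0 [0.5512 0.2363 0.1685] 0.1722 25 [ 0.0013 -0.0009  0.1685]
  cap -0.06 [0.5424 0.178  0.1981] 0.2018 26 [ 1.000e-04 -5.990e-02  1.981e-01]
  cap -0.12 [0.5345 0.1175 0.1529] 0.1566 25 [ 1.000e-04 -1.209e-01  1.529e-01]
 pot ((467.5739440917969, 19.826108932495117), 41.370811462402344)
```

```bash
cat >> h.py <<'E'
from scipy.spatial.transform import Rotation as Ro
def go(x,y,z,yaw=None):
    s=r.read_state(); R=Ro.from_quat(s['tool_rot']).as_matrix(); 
    cur=np.arctan2(R[1,0],R[0,0]); p=np.array(s['eef_pos'])
    out=''
    if yaw is not None:
        sp=(cur-yaw+np.pi/2)%np.pi-np.pi/2; out=f'spin {sp:.4f} '
        R=R@Ro.from_euler('z',sp).as_matrix()
    d=R.T@(np.array([x,y,z])-p)
    print('t%.2f'%s['time'],'pos',p.round(4),'yaw %.4f'%cur,'w%.4f'%s['width'],'F',np.array(s['contact_force']).round(1),out,'d',d.round(4),'tilt',R[:2,2].round(4))
BLK=np.array([.550,.236,-.1295]); RCK=np.array([.616,-.1917,.106])
YB=np.pi/2-.1295; YR=np.pi/2+.106
def hole(o): return BLK[0]-np.sin(BLK[2])*o,BLK[1]+np.cos(BLK[2])*o
def rk(x,y): c,s=np.cos(RCK[2]),np.sin(RCK[2]); return RCK[0]+c*x-s*y,RCK[1]+s*x+c*y
E
python3 - <<'E'
from h import *
print(hole(-.06)); go(*hole(-.06),.27,YB)
print([rk(-.0275,y) for y in(.12,.06,0,-.06)])
E
```

```text
(np.float64(0.5422516992706464), np.float64(0.17650240478971022))
t0.15 pos [0.259  0.5129 0.2248] yaw 1.1030 w0.0919 F [-0.4  0.3  0.2] spin -0.3383  d [-0.297   0.3243 -0.045 ] tilt [-0.0009 -0.0011]
[(np.float64(0.575958157336674), np.float64(-0.07528307324050575)), (np.float64(0.5823062538660122), np.float64(-0.13494630874155952)), (np.float64(0.5886543503953503), np.float64(-0.1946095442426133)), (np.float64(0.5950024469246884), np.float64(-0.2542727797436671))]
```

>>> send_rows:
  motion:
    - {"dz": -0.045,"spin": -0.17,"fingers": 0.56}
    - {"spin": -0.168,"fingers": 0.56}
    - {"fingers": 0.56}
  newtons: 30

```text
validation failed for argument at $.mo...
```

Run:
```python
from h import *
go(*hole(-.06),.27,YB)
```

```text
t0.15 pos [0.259  0.5129 0.2248] yaw 1.1030 w0.0919 F [-0.4  0.3  0.2] spin -0.3383  d [-0.297   0.3243 -0.045 ] tilt [-0.0009 -0.0011]
```

>>> send_rows:
  motion:
    - {"dx": 0,"dy": 0,"dz": -0.045,"spin": -0.17,"fingers": 0.56}
    - {"dx": 0,"dy": 0,"dz": 0,"spin": -0.168,"fingers": 0.56}
    - {"dx": 0,"dy": 0,"dz": 0,"spin": 0,"fingers": 0.56}
  newtons: 30

```text
time: 0.52
eef_pos: [0.2584, 0.5121, 0.2692]
tool_rot: [0.749, 0.663, -0.003, 0.0]
contact_force: [-0.8, -0.5, -0.4]
width: 0.064
```

Run:
```python
from h import *
go(*hole(-.06),.27,YB)
```

```text
t0.53 pos [0.2584 0.5121 0.2692] yaw 1.4493 w0.0640 F [-0.8 -0.5 -0.4] spin 0.0080  d [-0.2961  0.3248 -0.0004] tilt [-0.0033 -0.0041]
```

>>> send_rows:
  motion:
    - {"dx": -0.037,"dy": 0.0405,"dz": 0,"spin": 0.008,"fingers": 0.56}
    - {"dx": -0.037,"dy": 0.0405,"dz": 0,"spin": 0,"fingers": 0.56}
    - {"dx": -0.037,"dy": 0.0405,"dz": 0,"spin": 0,"fingers": 0.56}
    - {"dx": -0.037,"dy": 0.0405,"dz": 0,"spin": 0,"fingers": 0.56}
    - {"dx": -0.037,"dy": 0.0405,"dz": 0,"spin": 0,"fingers": 0.56}
    - {"dx": -0.037,"dy": 0.0405,"dz": 0,"spin": 0,"fingers": 0.56}
    - {"dx": -0.03,"dy": 0.0405,"dz": 0,"spin": 0,"fingers": 0.56}
    - {"dx": 0,"dy": 0,"dz": 0,"spin": 0,"fingers": 0.56}

```text
time: 1.52
eef_pos: [0.5097, 0.2143, 0.265]
tool_rot: [0.76, 0.65, -0.005, -0.001]
contact_force: [-1.1, 0.4, -1.1]
width: 0.0406
```

Run:
```python
from h import *
go(*hole(-.06),.27,YB)
snap('wrist','w1'); go(*hole(-.06),.27,YB)
```

```text
t1.52 pos [0.5097 0.2143 0.265 ] yaw 1.4150 w0.0406 F [-1.1  0.4 -1.1] spin -0.0263  d [-0.0333  0.0371 -0.0051] tilt [-0.0081 -0.0055]
t1.57 pos [0.5086 0.2156 0.265 ] yaw 1.4172 w0.0406 F [-1.1  0.2 -0.3] spin -0.0241  d [-0.0345  0.0383 -0.0051] tilt [-0.0087 -0.0049]
```

View pics/w1.png

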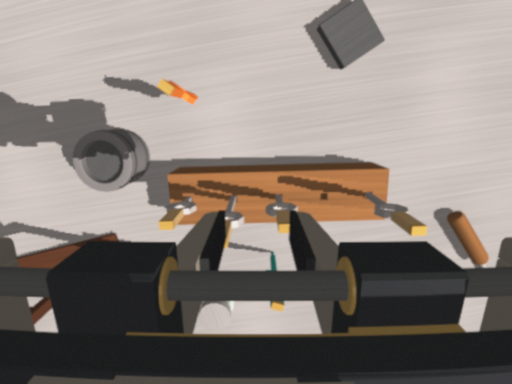

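>>> send_rows:
  motion:
    - {"dx": -0.017,"dy": 0.019,"dz": 0,"spin": -0.024,"fingers": 0.56}
    - {"dx": -0.017,"dy": 0.019,"dz": 0,"spin": 0,"fingers": 0.56}
    - {"dx": 0,"dy": 0,"dz": 0,"spin": 0,"fingers": 0.56}
    - {"dx": 0,"dy": 0,"dz": 0,"spin": 0,"fingers": 0.56}

```text
time: 2.08
eef_pos: [0.5398, 0.1791, 0.264]
tool_rot: [0.752, 0.66, -0.005, -0.003]
contact_force: [-0.4, 0.3, 0.4]
width: 0.0404
```

Run:
```python
from h import *
go(*hole(-.06),.27,YB)
p,d,m=snap('wrist','w2'); go(*hole(-.06),.27,YB)
P=pts(d,m)
G=P[(d>0)&(P[...,2]>.14)&(P[...,2]<.215)]
for o in(0,-.06,-.12,.12):
    h=np.array(hole(o)); g=G[np.hypot(*(G[:,:2]-h).T)<.022]
    if len(g)>5: g=g[g[:,2]>g[:,2].max()-.008]; print(o,h.round(4),len(g),g.mean(0).round(4),g.min(0).round(4),g.max(0).round(4))
```

```text
t2.08 pos [0.5398 0.1791 0.264 ] yaw 1.4406 w0.0404 F [-0.4  0.3  0.4] spin -0.0007  d [-0.0023  0.0027 -0.006 ] tilt [-0.0116 -0.0032]
t2.12 pos [0.5398 0.1791 0.264 ] yaw 1.4410 w0.0404 F [-0.2 -0.8 -0.1] spin -0.0003  d [-0.0023  0.0027 -0.006 ] tilt [-0.0115 -0.0034]
0 [0.55  0.236] 183 [0.5467 0.2343 0.1706] [0.5419 0.2273 0.1653] [0.5523 0.242  0.1729]
-0.06 [0.5423 0.1765] 227 [0.5389 0.1754 0.2007] [0.5342 0.1682 0.1952] [0.5446 0.1827 0.2028]
-0.12 [0.5345 0.117 ] 171 [0.5314 0.1171 0.1554] [0.5264 0.1091 0.1496] [0.5369 0.1244 0.1575]
0.12 [0.5655 0.355 ] 213 [0.5625 0.3526 0.1853] [0.5572 0.3463 0.1801] [0.5684 0.3617 0.188 ]
```

View pics/w2.png

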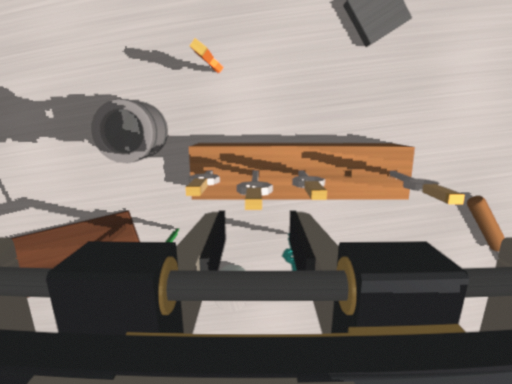

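>>> send_rows:
  motion:
    - {"dx": -0.0025,"dy": 0.002,"dz": 0.03,"spin": 0,"fingers": 0.56}
    - {"dx": 0,"dy": 0,"dz": 0.03,"spin": 0,"fingers": 0.56}
    - {"dx": 0,"dy": 0,"dz": 0.02,"spin": 0,"fingers": 0.56}
    - {"dx": 0,"dy": 0,"dz": 0.005,"spin": 0,"fingers": 0.56}
    - {"dx": 0,"dy": 0,"dz": 0.0,"spin": 0,"fingers": 0.56}

```text
time: 2.75
eef_pos: [0.5394, 0.1796, 0.1787]
tool_rot: [0.75, 0.661, -0.004, -0.002]
contact_force: [-0.1, -1.1, 0.4]
width: 0.0403
```

Run:
```python
from h import *
go(.5415,.1762,.175,YB)
snap('scene','s3'); p,d,m=load('s3')
cv2.imwrite('pics/s3z.png',cv2.resize(p[120:320,230:430],None,fx=2.8,fy=2.8,interpolation=cv2.INTER_CUBIC))
```

```text
t2.75 pos [0.5394 0.1796 0.1787] yaw 1.4439 w0.0403 F [-0.1 -1.1  0.4] spin 0.0027  d [-0.0031  0.0025  0.0037] tilt [-0.0086 -0.002 ]
```

View pics/s3z.png

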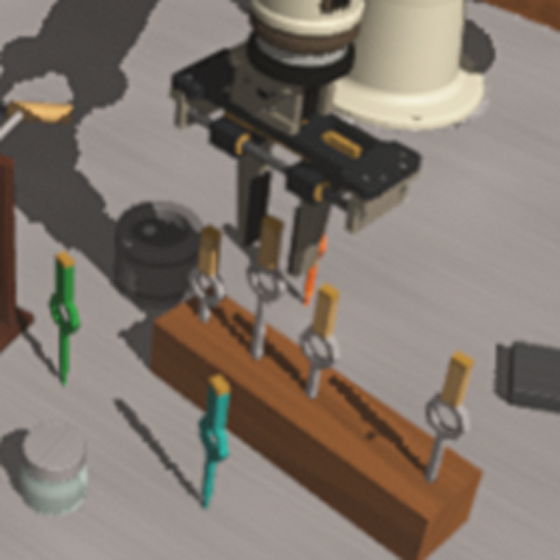

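>>> send_rows:
  motion:
    - {"dx": -0.003,"dy": 0.0025,"dz": 0.003,"spin": 0.002,"fingers": 0.56}
    - {"dx": -0.001,"dy": 0.001,"dz": 0.001,"spin": 0,"fingers": 0.56}
    - {"dx": 0,"dy": 0,"dz": 0,"spin": 0,"fingers": 0.9}
    - {"dx": 0,"dy": 0,"dz": 0,"spin": 0,"fingers": 1}
    - {"dx": 0,"dy": 0,"dz": 0,"spin": 0,"fingers": 1}
    - {"dx": 0,"dy": 0,"dz": 0,"spin": 0,"fingers": 1}
  newtons: 30

```text
time: 3.55
eef_pos: [0.5443, 0.1751, 0.1774]
tool_rot: [0.751, 0.66, -0.002, -0.001]
contact_force: [0.6, 0.2, -0.9]
width: 0.0137
```

Run:
```python
from h import *
go(.5415,.1762,.175,YB)
```

```text
t3.55 pos [0.5443 0.1751 0.1774] yaw 1.4415 w0.0137 F [ 0.6  0.2 -0.9] spin 0.0002  d [ 0.0007 -0.0029  0.0024] tilt [-0.0037 -0.0014]
```

>>> send_rows:
  motion:
    - {"dx": 0,"dy": 0,"dz": -0.015,"spin": 0,"fingers": 1}
    - {"dx": 0,"dy": 0,"dz": -0.025,"spin": 0,"fingers": 1}
    - {"dx": 0,"dy": 0,"dz": -0.03,"spin": 0,"fingers": 1}
    - {"dx": 0,"dy": 0,"dz": -0.04,"spin": 0,"fingers": 1}
    - {"dx": 0,"dy": 0,"dz": -0.04,"spin": 0,"fingers": 1}
    - {"dx": 0,"dy": 0,"dz": 0,"spin": 0,"fingers": 1}

```text
time: 4.3
eef_pos: [0.5448, 0.1754, 0.337]
tool_rot: [0.751, 0.66, -0.0, 0.0]
contact_force: [0.0, -0.7, -0.5]
width: 0.0133
```

```bash
cat >> h.py <<'E'
def pot(fn):
    p,d,m=snap('top',fn); F=pts(d,m).reshape(-1,3)
    C=F[(abs(F[:,2]-.065)<.005)&(F[:,0]>.36)&(F[:,0]<.6)&(F[:,1]<.085)&(F[:,1]>-.1)]
    print('pot',np.round(cv2.minEnclosingCircle((C[:,:2]*1000).astype(np.float32))[0],1),np.median(C,0).round(4),len(C))
E
python3 - <<'E'
from h import *
pot('t4'); snap('scene','s4')
go(.467,.0175,.29,YB)
E
```

```text
pot [467.1  15.7] [0.4654 0.0172 0.0646] 279
t4.40 pos [0.5432 0.1752 0.3324] yaw 1.4417 w0.0136 F [ 0.3 -0.5 -1.4] spin 0.0004  d [-0.1661 -0.0549  0.0433] tilt [-0.0077 -0.002 ]
```

View pics/s4.png

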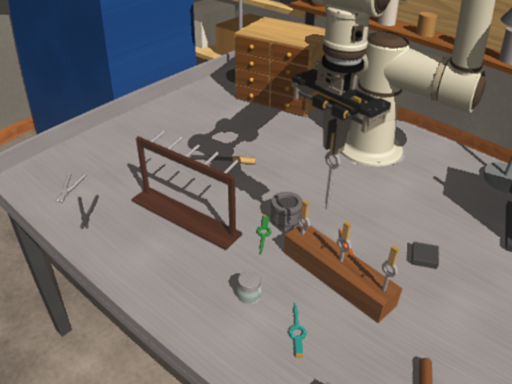

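View pics/t4.png

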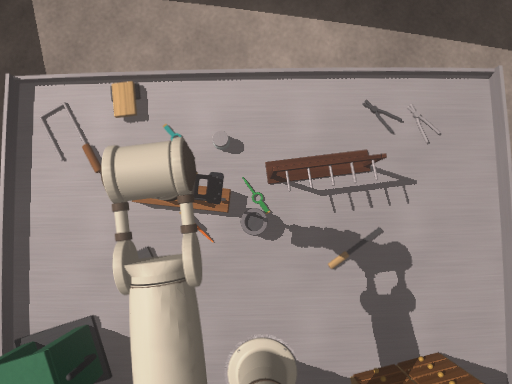

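>>> send_rows:
  motion:
    - {"dx": -0.02,"dy": -0.015,"dz": 0,"spin": 0,"fingers": 1}
    - {"dx": -0.03,"dy": -0.015,"dz": 0,"spin": 0,"fingers": 1}
    - {"dx": -0.03,"dy": -0.013,"dz": 0,"spin": 0,"fingers": 1}
    - {"dx": -0.03,"dy": -0.009,"dz": 0,"spin": 0,"fingers": 1}
    - {"dx": -0.025,"dy": 0,"dz": 0,"spin": 0,"fingers": 1}
    - {"dx": 0,"dy": 0,"dz": 0,"spin": 0,"fingers": 1}
    - {"dx": 0,"dy": 0,"dz": 0,"spin": 0,"fingers": 1}

```text
time: 5.28
eef_pos: [0.466, 0.0458, 0.3198]
tool_rot: [0.751, 0.66, -0.012, -0.011]
contact_force: [-0.4, 0.2, -0.2]
width: 0.014
```

Run:
```python
from h import *
go(.467,.0175,.1874,YB)
p,d,m=snap('scene','s5'); 
P=pts(d,m); go(.467,.0175,.1874,YB)
s=r.read_state(); t=np.array(s['eef_pos']); G=P[(np.hypot(P[...,0]-t[0],P[...,1]-t[1])<.03)&(P[...,2]>.12)&(P[...,2]<t[2]-.02)]
for z in np.arange(.13,.33,.01):
    g=G[abs(G[:,2]-z)<.005]
    if len(g)>2: print(z.round(3),len(g),g.mean(0).round(4))
print(G[:,2].min())
cv2.imwrite('pics/s5z.png',cv2.resize(p[70:290,220:420],None,fx=2.5,fy=2.5,interpolation=cv2.INTER_CUBIC))
```

```text
t5.28 pos [0.466  0.0458 0.3198] yaw 1.4428 w0.0140 F [-0.4  0.2 -0.2] spin 0.0015  d [-0.0274  0.0088  0.1323] tilt [-0.0319  0.0002]
t5.33 pos [0.466  0.0459 0.3198] yaw 1.4431 w0.0138 F [-0.1 -0.4 -1. ] spin 0.0018  d [-0.0274  0.0088  0.1323] tilt [-0.032  0.   ]
0.16 5 [0.4595 0.0482 0.1603]
0.17 9 [0.4617 0.0494 0.1714]
0.18 12 [0.4613 0.0492 0.1804]
0.19 14 [0.461  0.0496 0.1912]
0.2 13 [0.4615 0.05   0.2012]
0.21 12 [0.4624 0.0495 0.2102]
0.22 17 [0.4628 0.0489 0.2201]
0.23 12 [0.4621 0.05   0.2307]
0.24 14 [0.4623 0.0503 0.2401]
0.25 16 [0.4629 0.0491 0.2499]
0.26 14 [0.4635 0.0487 0.2601]
0.27 34 [0.4632 0.0468 0.271 ]
0.28 34 [0.4633 0.0486 0.2796]
0.29 36 [0.4638 0.0512 0.2897]
0.3 22 [0.4644 0.0522 0.2971]
0.15850323860486798
```

View pics/s5z.png

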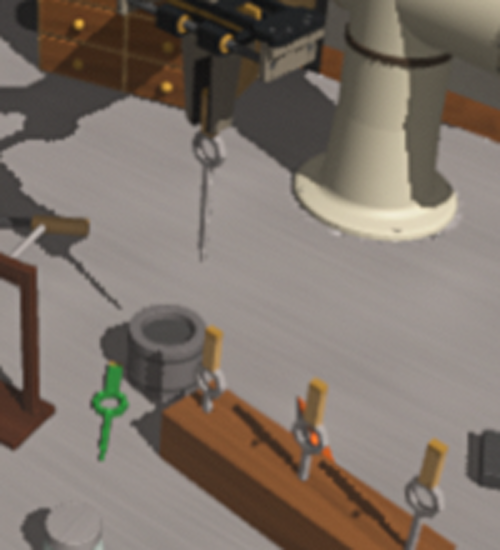

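>>> send_rows:
  motion:
    - {"dx": -0.014,"dy": 0.003,"dz": 0,"spin": 0,"fingers": 1}
    - {"dx": -0.014,"dy": 0.003,"dz": 0,"spin": 0,"fingers": 1}
    - {"dx": 0,"dy": 0,"dz": 0,"spin": 0,"fingers": 1}
    - {"dx": 0,"dy": 0,"dz": 0.02,"spin": 0,"fingers": 1}
    - {"dx": 0,"dy": 0,"dz": 0.02,"spin": 0,"fingers": 1}
    - {"dx": 0,"dy": 0,"dz": 0.02,"spin": 0,"fingers": 1}
    - {"dx": 0,"dy": 0,"dz": 0,"spin": 0,"fingers": 1}

```text
time: 6.2
eef_pos: [0.4675, 0.0161, 0.2585]
tool_rot: [0.75, 0.661, -0.011, -0.01]
contact_force: [0.3, -0.5, -0.7]
width: 0.0137
```

Run:
```python
from h import *
go(.467,.0175,.1874,YB)
```

```text
t6.20 pos [0.4675 0.0161 0.2585] yaw 1.4440 w0.0137 F [ 0.3 -0.5 -0.7] spin 0.0027  d [0.0016 0.0015 0.0711] tilt [-0.031   0.0006]
```

>>> send_rows:
  motion:
    - {"dx": 0,"dy": 0.003,"dz": 0.02,"spin": 0,"fingers": 1}
    - {"dx": 0,"dy": 0,"dz": 0.02,"spin": 0,"fingers": 1}
    - {"dx": 0,"dy": 0,"dz": 0.02,"spin": 0,"fingers": 1}
    - {"dx": 0,"dy": 0,"dz": 0.011,"spin": 0,"fingers": 1}
    - {"dx": 0,"dy": 0,"dz": 0,"spin": 0,"fingers": 1}
    - {"dx": 0,"dy": 0,"dz": 0,"spin": 0,"fingers": 1}

```text
time: 6.95
eef_pos: [0.4727, 0.015, 0.1926]
tool_rot: [0.75, 0.661, -0.008, -0.006]
contact_force: [0.2, 0.6, -0.1]
width: 0.0135
```

Run:
```python
from h import *
go(.467,.0175,.1874,YB)
p,d,m=snap('scene','s6'); 
cv2.imwrite('pics/s6z.png',cv2.resize(p[120:290,220:360],None,fx=3.5,fy=3.5,interpolation=cv2.INTER_CUBIC))
go(.467,.0175,.1874,YB)
```

```text
t6.95 pos [0.4727 0.015  0.1926] yaw 1.4439 w0.0135 F [ 0.2  0.6 -0.1] spin 0.0026  d [ 0.0018 -0.0059  0.0053] tilt [-0.0205 -0.0012]
t7.00 pos [0.4727 0.015  0.1926] yaw 1.4439 w0.0136 F [ 0.7 -0.5 -0.9] spin 0.0026  d [ 0.0018 -0.0059  0.0053] tilt [-0.0204 -0.0012]
```

View pics/s6z.png

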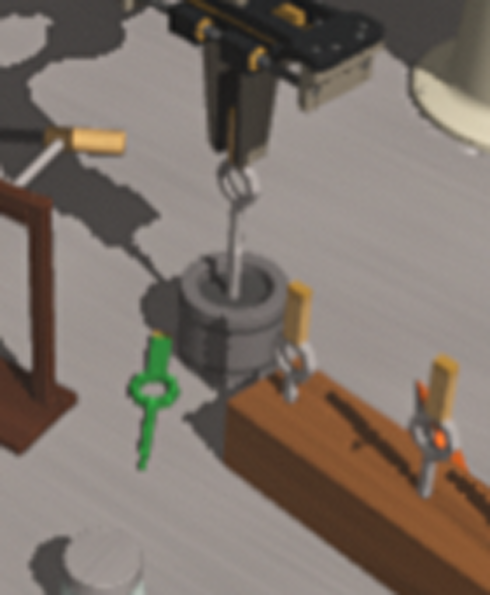

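>>> send_rows:
  motion:
    - {"dx": 0,"dy": 0,"dz": 0.008,"spin": 0,"fingers": 1}
    - {"dx": 0,"dy": 0,"dz": 0,"spin": 0,"fingers": 1}
    - {"dx": 0,"dy": 0,"dz": 0,"spin": 0,"fingers": 1}
    - {"dx": 0,"dy": 0,"dz": 0,"spin": 0,"fingers": 1}

```text
time: 7.5
eef_pos: [0.4732, 0.0149, 0.1852]
tool_rot: [0.75, 0.661, -0.007, -0.006]
contact_force: [0.6, 0.1, -0.7]
width: 0.0136
```

>>> send_rows:
  motion:
    - {"dx": 0,"dy": 0,"dz": -0.015,"spin": 0,"fingers": 1}
    - {"dx": 0,"dy": 0,"dz": -0.015,"spin": 0,"fingers": 1}
    - {"dx": 0,"dy": 0,"dz": -0.015,"spin": 0,"fingers": 1}
    - {"dx": 0,"dy": 0,"dz": -0.015,"spin": 0,"fingers": 1}
    - {"dx": 0,"dy": 0,"dz": -0.015,"spin": 0,"fingers": 1}
    - {"dx": 0,"dy": 0,"dz": 0,"spin": 0,"fingers": 1}

```text
time: 8.25
eef_pos: [0.4758, 0.0147, 0.2679]
tool_rot: [0.751, 0.661, -0.006, -0.004]
contact_force: [-0.4, -0.8, -0.4]
width: 0.0135
```

Run:
```python
from h import *
e=rk(-.085,.12); print(e)
go(*e,.184+.0364,YR)
```

```text
(np.float64(0.5187808899814975), np.float64(-0.08136666574778813))
t8.25 pos [0.4758 0.0147 0.2679] yaw 1.4439 w0.0135 F [-0.4 -0.8 -0.4] spin -0.2329  d [-0.1     0.0332  0.0471] tilt [-0.0141 -0.0026]
```

>>> send_rows:
  motion:
    - {"dx": 0,"dy": 0,"dz": 0,"spin": -0.078,"fingers": 1}
    - {"dx": 0,"dy": 0,"dz": 0,"spin": -0.078,"fingers": 1}
    - {"dx": 0,"dy": 0,"dz": 0,"spin": -0.077,"fingers": 1}
    - {"dx": -0.02,"dy": 0.007,"dz": 0,"spin": 0,"fingers": 1}
    - {"dx": -0.02,"dy": 0.007,"dz": 0,"spin": 0,"fingers": 1}
    - {"dx": -0.02,"dy": 0.006,"dz": 0,"spin": 0,"fingers": 1}
    - {"dx": -0.02,"dy": 0.007,"dz": 0,"spin": 0,"fingers": 1}
    - {"dx": -0.018,"dy": 0.006,"dz": 0,"spin": 0,"fingers": 1}
    - {"dx": 0,"dy": 0,"dz": 0,"spin": 0,"fingers": 1}
    - {"dx": 0,"dy": 0,"dz": 0,"spin": 0,"fingers": 1}

```text
time: 9.5
eef_pos: [0.5215, -0.0872, 0.2643]
tool_rot: [0.668, 0.744, -0.007, -0.007]
contact_force: [-1.2, 0.4, -0.2]
width: 0.0136
```

Run:
```python
from h import *
e=rk(-.085,.12)
go(*e,.184+.0364,YR)
```

```text
t9.50 pos [ 0.5215 -0.0872  0.2643] yaw 1.6780 w0.0136 F [-1.2  0.4 -0.2] spin 0.0012  d [ 0.0061 -0.0012  0.0439] tilt [-0.0193 -0.0014]
```

>>> send_rows:
  motion:
    - {"dx": 0.005,"dy": 0,"dz": 0.015,"spin": 0,"fingers": 1}
    - {"dx": 0,"dy": 0,"dz": 0.015,"spin": 0,"fingers": 1}
    - {"dx": 0,"dy": 0,"dz": 0.01,"spin": 0,"fingers": 1}
    - {"dx": 0,"dy": 0,"dz": 0,"spin": 0,"fingers": 1}
    - {"dx": 0,"dy": 0,"dz": 0,"spin": 0,"fingers": 1}

```text
time: 10.12
eef_pos: [0.5189, -0.0797, 0.2204]
tool_rot: [0.667, 0.745, -0.007, -0.008]
contact_force: [0.6, -0.1, -0.0]
width: 0.0141
```

```bash
cat >> h.py <<'E'
def eyecheck(fn,k,eye_off):
    "scene+wrist views; eye ring & peg positions measured in the scene camera, in rack frame"
    p,d,m=snap('scene',fn); P=pts(d,m); s=r.read_state(); t=np.array(s['eef_pos'])
    R=Ro.from_quat(s['tool_rot']).as_matrix()
    eye=t-R[:,2]*eye_off
    D=P[...,:2]-RCK[:2]; c,sn=np.cos(RCK[2]),np.sin(RCK[2]); L=np.dstack([D@[c,sn],D@[-sn,c],P[...,2]])
    ye=(eye[:2]-RCK[:2])@[-sn,c]; xe=(eye[:2]-RCK[:2])@[c,sn]
    print('eye by kin, rack frame',np.round([xe,ye,eye[2]],4))
    g=L[(abs(L[...,0]-xe)<.013)&(abs(L[...,1]-ye)<.027)&(abs(L[...,2]-eye[2])<.024)&(d>0)]
    if len(g)>5: print('ring pts',len(g),'mid',((g.min(0)+g.max(0))/2).round(4),'ext',np.ptp(g,0).round(4))
    pg=L[(L[...,0]>-.056)&(L[...,0]<-.012)&(abs(L[...,1]-(.18-.06*k))<.012)&(L[...,2]>.16)&(L[...,2]<.2)]
    if len(pg)>5: print('peg',k,len(pg),pg.mean(0).round(4),pg.min(0).round(4),pg.max(0).round(4))
    u=proj([[*rk(-.05,.18-.06*k),.185]],m)[0].astype(int)
    x0,y0=np.clip(u-[60,55],0,[392,274]); cv2.imwrite(f'pics/{fn}z.png',cv2.resize(p[y0:y0+110,x0:x0+120],None,fx=5,fy=5,interpolation=cv2.INTER_CUBIC))
E
python3 - <<'E'
from h import *
e=rk(-.085,.12)
go(*e,.184+.0364,YR)
eyecheck('s7',1,-.0364)
snap('wrist','w7')
E
```

```text
t10.12 pos [ 0.5189 -0.0797  0.2204] yaw 1.6806 w0.0141 F [ 0.6 -0.1 -0. ] spin 0.0038  d [-0.0016 -0.0003  0.    ] tilt [-0.0212 -0.0002]
eye by kin, rack frame [-0.0855  0.1217  0.184 ]
ring pts 122 mid [-0.0852  0.1239  0.185 ] ext [0.0133 0.0359 0.0458]
peg 1 45 [-0.0336  0.1219  0.1813] [-0.0535  0.1183  0.173 ] [-0.0123  0.1267  0.1874]
```

View pics/s7z.png

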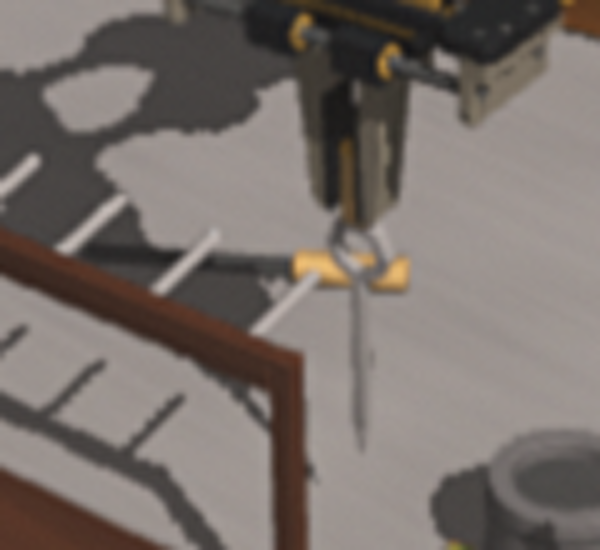

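View pics/w7.png

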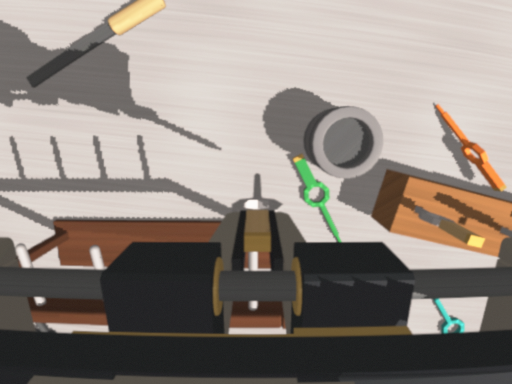

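>>> send_rows:
  motion:
    - {"dx": -0.002,"dy": 0.01,"dz": 0,"spin": 0,"fingers": 1}
    - {"dx": 0,"dy": 0.012,"dz": 0,"spin": 0,"fingers": 1}
    - {"dx": 0,"dy": 0.012,"dz": 0,"spin": 0,"fingers": 1}
    - {"dx": 0,"dy": 0,"dz": 0,"spin": 0,"fingers": 1}
    - {"dx": 0,"dy": 0,"dz": 0,"spin": 0,"fingers": 1}

```text
time: 10.85
eef_pos: [0.5567, -0.0783, 0.2208]
tool_rot: [0.667, 0.745, -0.007, -0.007]
contact_force: [-0.3, -0.4, -0.7]
width: 0.0141
```

Run:
```python
from h import *
go(*rk(-.028,.119),.180+.0364,YR)
eyecheck('s8',1,-.0364)
```

```text
t10.85 pos [ 0.5567 -0.0783  0.2208] yaw 1.6805 w0.0141 F [-0.3 -0.4 -0.7] spin 0.0037  d [-0.      0.019   0.0041] tilt [-0.0188 -0.001 ]
eye by kin, rack frame [-0.0477  0.1191  0.1845]
ring pts 130 mid [-0.045   0.121   0.1839] ext [0.0202 0.0374 0.0458]
peg 1 107 [-0.0421  0.1205  0.1819] [-0.0551  0.1081  0.1603] [-0.0132  0.1319  0.2   ]
```

View pics/s8z.png

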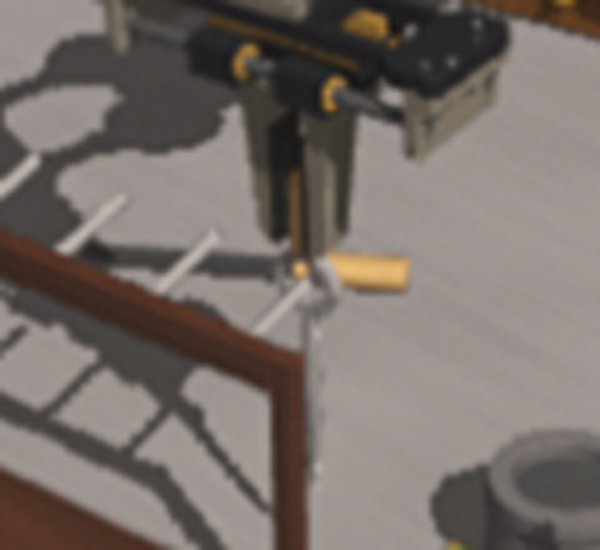

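>>> send_rows:
  motion:
    - {"dx": 0,"dy": 0.01,"dz": 0.002,"spin": 0,"fingers": 1}
    - {"dx": 0,"dy": 0.01,"dz": 0.001,"spin": 0,"fingers": 1}
    - {"dx": 0,"dy": 0,"dz": 0,"spin": 0,"fingers": 1}
    - {"dx": 0,"dy": 0,"dz": 0,"spin": 0,"fingers": 1}

```text
time: 11.4
eef_pos: [0.5777, -0.076, 0.2171]
tool_rot: [0.667, 0.745, -0.007, -0.007]
contact_force: [-0.2, -0.3, 0.0]
width: 0.0139
```

Run:
```python
from h import *
go(*rk(-.028,.119),.1715+.0364,YR)
eyecheck('s9',1,-.0364)
```

```text
t11.40 pos [ 0.5777 -0.076   0.2171] yaw 1.6803 w0.0139 F [-0.2 -0.3  0. ] spin 0.0036  d [-0.0002 -0.002   0.0092] tilt [-0.0189 -0.001 ]
eye by kin, rack frame [-0.0266  0.1192  0.1807]
ring pts 131 mid [-0.0248  0.1214  0.1819] ext [0.0205 0.037  0.0447]
peg 1 95 [-0.0287  0.1203  0.1803] [-0.0556  0.1081  0.1607] [-0.0145  0.1318  0.1988]
```

View pics/s9z.png

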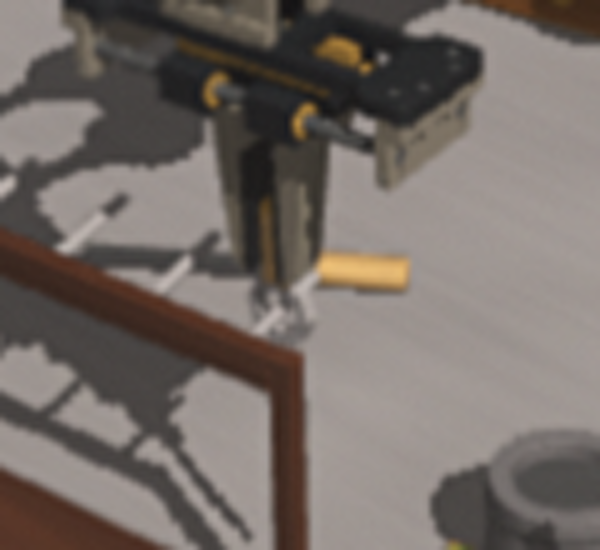

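>>> send_rows:
  motion:
    - {"dx": 0,"dy": 0,"dz": 0.004,"spin": 0,"fingers": 1}
    - {"dx": 0,"dy": 0,"dz": 0.003,"spin": 0,"fingers": 1}
    - {"dx": 0,"dy": 0,"dz": 0,"spin": 0,"fingers": 1}
    - {"dx": 0,"dy": 0,"dz": 0,"spin": 0,"fingers": 1}

```text
time: 11.95
eef_pos: [0.577, -0.076, 0.2095]
tool_rot: [0.667, 0.745, -0.007, -0.007]
contact_force: [0.3, -0.4, -0.2]
width: 0.0134
```

Run:
```python
from h import *
go(*rk(-.028,.119),.1715+.0364,YR)
```

```text
t11.95 pos [ 0.577  -0.076   0.2095] yaw 1.6800 w0.0134 F [ 0.3 -0.4 -0.2] spin 0.0032  d [-0.0002 -0.0015  0.0017] tilt [-0.0192 -0.0008]
```

>>> send_rows:
  motion:
    - {"dx": 0,"dy": 0,"dz": 0.0015,"spin": 0,"fingers": 1}
    - {"dx": 0,"dy": 0,"dz": 0,"spin": 0,"fingers": 1}
    - {"dx": 0,"dy": 0,"dz": 0,"spin": 0,"fingers": 0.82}
    - {"dx": 0,"dy": 0,"dz": 0,"spin": 0,"fingers": 0.66}
    - {"dx": 0,"dy": 0,"dz": 0,"spin": 0,"fingers": 0.66}
    - {"dx": 0,"dy": 0,"dz": 0,"spin": 0,"fingers": 0.66}
    - {"dx": 0,"dy": 0,"dz": 0,"spin": 0,"fingers": 0.66}

```text
time: 12.82
eef_pos: [0.5773, -0.0761, 0.2086]
tool_rot: [0.667, 0.745, -0.006, -0.006]
contact_force: [0.5, -0.6, -0.1]
width: 0.0312
```

Run:
```python
from h import *
go(*rk(-.028,.119),.1715+.0364,YR)
eyecheck('s10',1,-.0364)
snap('wrist','w10')
```

```text
t12.82 pos [ 0.5773 -0.0761  0.2086] yaw 1.6800 w0.0312 F [ 0.5 -0.6 -0.1] spin 0.0032  d [ 0.     -0.0018  0.0007] tilt [-0.0181 -0.0013]
eye by kin, rack frame [-0.0269  0.1191  0.1722]
ring pts 104 mid [-0.0247  0.1234  0.1767] ext [0.0212 0.0396 0.0373]
peg 1 70 [-0.025   0.1208  0.182 ] [-0.0354  0.1081  0.1601] [-0.0126  0.1315  0.1997]
```

View pics/s10z.png

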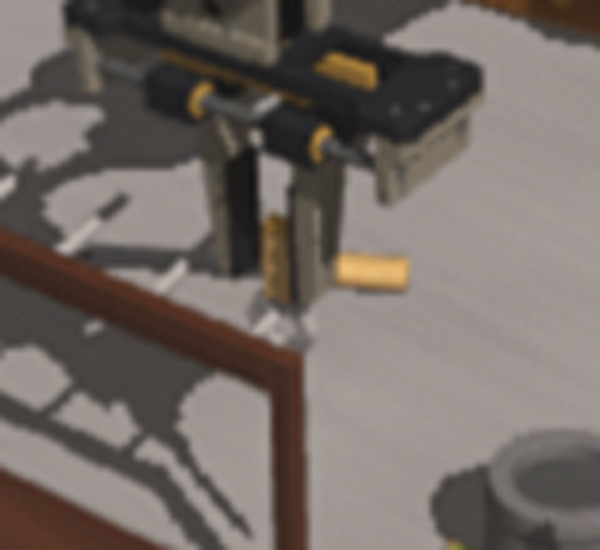

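View pics/w10.png

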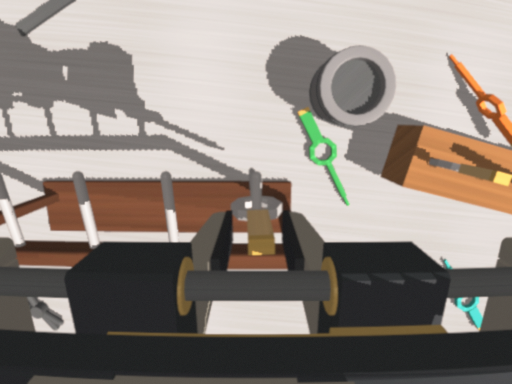

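>>> send_rows:
  motion:
    - {"dx": 0,"dy": 0,"dz": -0.01,"spin": 0,"fingers": 0.66}
    - {"dx": 0,"dy": 0,"dz": -0.02,"spin": 0,"fingers": 0.66}
    - {"dx": 0,"dy": 0,"dz": -0.03,"spin": 0,"fingers": 0.66}
    - {"dx": 0,"dy": 0,"dz": -0.02,"spin": 0,"fingers": 0.66}
    - {"dx": 0,"dy": 0,"dz": 0,"spin": 0.08,"fingers": 0.56}
    - {"dx": 0,"dy": 0,"dz": 0,"spin": 0.08,"fingers": 0.56}
    - {"dx": 0,"dy": 0,"dz": 0,"spin": 0.078,"fingers": 0.56}

```text
time: 13.8
eef_pos: [0.5798, -0.0763, 0.2968]
tool_rot: [0.754, 0.657, -0.006, -0.003]
contact_force: [0.6, -0.1, 0.4]
width: 0.0406
```

Run:
```python
from h import *
go(.5655,.354,.25,YB)
snap('scene','s11'); pot('t11')
```

```text
t13.80 pos [ 0.5798 -0.0763  0.2968] yaw 1.4347 w0.0406 F [ 0.6 -0.1  0.4] spin -0.0066  d [ 0.4251 -0.0692  0.0457] tilt [-0.0128 -0.0031]
pot [502.1 -19.3] [0.4787 0.0421 0.0644] 118
```

View pics/s11.png

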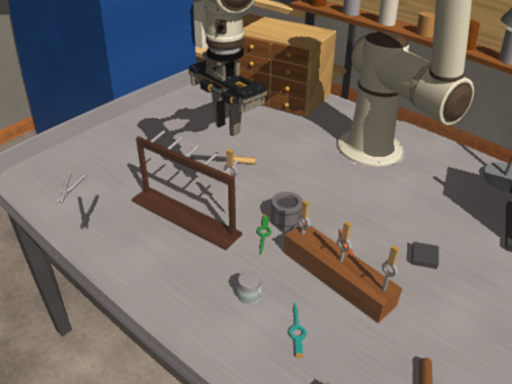

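>>> send_rows:
  motion:
    - {"dx": 0.03,"dy": -0.005,"dz": 0,"spin": -0.006,"fingers": 0.56}
    - {"dx": 0.04,"dy": -0.007,"dz": 0,"spin": 0,"fingers": 0.56}
    - {"dx": 0.04,"dy": -0.007,"dz": 0,"spin": 0,"fingers": 0.56}
    - {"dx": 0.04,"dy": -0.007,"dz": 0,"spin": 0,"fingers": 0.56}
    - {"dx": 0.04,"dy": -0.007,"dz": 0,"spin": 0,"fingers": 0.56}
    - {"dx": 0.04,"dy": -0.007,"dz": 0,"spin": 0,"fingers": 0.56}
    - {"dx": 0.04,"dy": -0.007,"dz": 0,"spin": 0,"fingers": 0.56}
    - {"dx": 0.04,"dy": -0.007,"dz": 0,"spin": 0,"fingers": 0.56}
    - {"dx": 0.04,"dy": -0.007,"dz": 0,"spin": 0,"fingers": 0.56}
    - {"dx": 0.02,"dy": 0,"dz": 0,"spin": 0,"fingers": 0.56}

```text
time: 15.15
eef_pos: [0.5642, 0.3085, 0.3]
tool_rot: [0.746, 0.666, -0.004, -0.001]
contact_force: [-0.8, 0.6, -0.5]
width: 0.0408
```

Run:
```python
from h import *
go(.5655,.354,.25,YB)
```

```text
t15.15 pos [0.5642 0.3085 0.3   ] yaw 1.4579 w0.0408 F [-0.8  0.6 -0.5] spin 0.0166  d [ 0.0455 -0.0042  0.0498] tilt [-0.008  -0.0032]
```

>>> send_rows:
  motion:
    - {"dx": 0.015,"dy": -0.001,"dz": 0,"spin": 0.016,"fingers": 0.56}
    - {"dx": 0.015,"dy": -0.001,"dz": 0.015,"spin": 0,"fingers": 0.56}
    - {"dx": 0.011,"dy": -0.001,"dz": 0.02,"spin": 0,"fingers": 0.56}
    - {"dx": 0,"dy": 0,"dz": 0.01,"spin": 0,"fingers": 0.56}
    - {"dx": 0,"dy": 0,"dz": 0,"spin": 0,"fingers": 0.56}
    - {"dx": 0,"dy": 0,"dz": 0,"spin": 0,"fingers": 0.56}

```text
time: 15.9
eef_pos: [0.5655, 0.3506, 0.2501]
tool_rot: [0.751, 0.661, -0.006, -0.002]
contact_force: [-0.5, -0.5, 0.3]
width: 0.0404
```

Run:
```python
from h import *
go(.5655,.354,.160,YB)
pot('t12')
```

```text
t15.90 pos [0.5655 0.3506 0.2501] yaw 1.4431 w0.0404 F [-0.5 -0.5  0.3] spin 0.0018  d [0.004  0.0005 0.0901] tilt [-0.0107 -0.0052]
pot [501.9 -20.7] [0.4669 0.0157 0.0648] 277
```

>>> send_rows:
  motion:
    - {"dx": 0.003,"dy": 0,"dz": 0.03,"spin": 0,"fingers": 0.56}
    - {"dx": 0,"dy": 0,"dz": 0.03,"spin": 0,"fingers": 0.56}
    - {"dx": 0,"dy": 0,"dz": 0.02,"spin": 0,"fingers": 0.56}
    - {"dx": 0,"dy": 0,"dz": 0.006,"spin": 0,"fingers": 0.56}
    - {"dx": 0,"dy": 0,"dz": 0.0,"spin": 0,"fingers": 0.56}

```text
time: 16.58
eef_pos: [0.5683, 0.3528, 0.1669]
tool_rot: [0.751, 0.66, -0.002, 0.0]
contact_force: [-0.4, 0.5, 1.1]
width: 0.0404
```

Run:
```python
from h import *
go(.5655,.354,.160,YB)
```

```text
t16.57 pos [0.5683 0.3528 0.1669] yaw 1.4412 w0.0404 F [-0.4  0.5  1.1] spin -0.0001  d [ 0.0008 -0.0029  0.0069] tilt [-0.0024 -0.0022]
```

>>> send_rows:
  motion:
    - {"dx": 0.001,"dy": -0.003,"dz": 0.006,"spin": 0,"fingers": 0.56}
    - {"dx": 0,"dy": 0,"dz": 0,"spin": 0,"fingers": 0.56}
    - {"dx": 0,"dy": 0,"dz": 0,"spin": 0,"fingers": 0.9}
    - {"dx": 0,"dy": 0,"dz": 0,"spin": 0,"fingers": 1}
    - {"dx": 0,"dy": 0,"dz": 0,"spin": 0,"fingers": 1}
    - {"dx": 0,"dy": 0,"dz": 0,"spin": 0,"fingers": 1}
  newtons: 30

```text
time: 17.32
eef_pos: [0.5669, 0.3548, 0.1639]
tool_rot: [0.751, 0.66, 0.001, 0.001]
contact_force: [-0.1, -1.8, -0.0]
width: 0.0136
```

Run:
```python
from h import *
go(.5655,.354,.160,YB)
```

```text
t17.32 pos [0.5669 0.3548 0.1639] yaw 1.4413 w0.0136 F [-0.1 -1.8 -0. ] spin 0.0000  d [-0.001  -0.0013  0.0039] tilt [ 0.0025 -0.0008]
```

>>> send_rows:
  motion:
    - {"dx": 0,"dy": 0,"dz": -0.015,"spin": 0,"fingers": 1}
    - {"dx": 0,"dy": 0,"dz": -0.025,"spin": 0,"fingers": 1}
    - {"dx": 0,"dy": 0,"dz": -0.03,"spin": 0,"fingers": 1}
    - {"dx": 0,"dy": 0,"dz": -0.04,"spin": 0,"fingers": 1}
    - {"dx": 0,"dy": 0,"dz": -0.04,"spin": 0,"fingers": 1}
    - {"dx": 0,"dy": 0,"dz": 0,"spin": 0,"fingers": 1}

```text
time: 18.08
eef_pos: [0.5667, 0.3553, 0.3237]
tool_rot: [0.751, 0.66, 0.003, 0.001]
contact_force: [1.2, 0.3, -1.1]
width: 0.0137
```

Run:
```python
from h import *
go(.467,.0175,.32,YB)
p,d,m=snap('scene','s13'); cv2.imwrite('pics/s13z.png',cv2.resize(p[60:310,190:420],None,fx=2.4,fy=2.4,interpolation=cv2.INTER_CUBIC))
```

```text
t18.07 pos [0.5667 0.3553 0.3237] yaw 1.4414 w0.0137 F [ 1.2  0.3 -1.1] spin 0.0001  d [-0.3478 -0.0552  0.0025] tilt [0.0062 0.0017]
```

View pics/s13z.png

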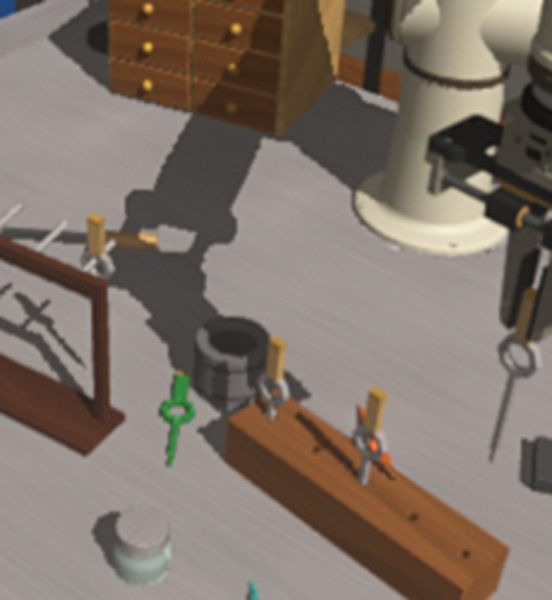

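>>> send_rows:
  motion:
    - {"dx": -0.02,"dy": -0.02,"dz": 0,"spin": 0,"fingers": 1}
    - {"dx": -0.03,"dy": -0.02,"dz": 0,"spin": 0,"fingers": 1}
    - {"dx": -0.035,"dy": -0.015,"dz": 0,"spin": 0,"fingers": 1}
    - {"dx": -0.035,"dy": 0,"dz": 0,"spin": 0,"fingers": 1}
    - {"dx": -0.035,"dy": 0,"dz": 0,"spin": 0,"fingers": 1}
    - {"dx": -0.035,"dy": 0,"dz": 0,"spin": 0,"fingers": 1}
    - {"dx": -0.035,"dy": 0,"dz": 0,"spin": 0,"fingers": 1}
    - {"dx": -0.035,"dy": 0,"dz": 0,"spin": 0,"fingers": 1}
    - {"dx": -0.03,"dy": 0,"dz": 0,"spin": 0,"fingers": 1}
    - {"dx": -0.01,"dy": 0,"dz": 0,"spin": 0,"fingers": 1}

```text
time: 19.38
eef_pos: [0.461, 0.0563, 0.3031]
tool_rot: [0.751, 0.661, -0.011, -0.008]
contact_force: [0.5, -0.3, -1.1]
width: 0.0132
```

Run:
```python
from h import *
go(.467,.0175,.1489+.022,YB)
pot('t14')
```

```text
t19.38 pos [0.461  0.0563 0.3031] yaw 1.4436 w0.0132 F [ 0.5 -0.3 -1.1] spin 0.0023  d [-0.0368  0.0145  0.1321] tilt [-0.0278 -0.0027]
pot [528.9 -40.1] [0.5    0.0054 0.067 ] 5
```

>>> send_rows:
  motion:
    - {"dx": -0.018,"dy": 0.006,"dz": 0,"spin": 0,"fingers": 1}
    - {"dx": -0.018,"dy": 0.006,"dz": 0,"spin": 0,"fingers": 1}
    - {"dx": 0,"dy": 0,"dz": 0.02,"spin": 0,"fingers": 1}
    - {"dx": 0,"dy": 0,"dz": 0.02,"spin": 0,"fingers": 1}
    - {"dx": 0,"dy": 0,"dz": 0,"spin": 0,"fingers": 1}
    - {"dx": 0,"dy": 0,"dz": 0,"spin": 0,"fingers": 1}

```text
time: 20.18
eef_pos: [0.467, 0.0228, 0.2595]
tool_rot: [0.749, 0.662, -0.012, -0.011]
contact_force: [-0.2, -0.3, -0.9]
width: 0.0141
```

```bash
cat >> h.py <<'E'
def spot(fn,c=(.467,.0175)):
    "pot rim from the scene camera (has ~+2.5 mm y bias)"
    p,d,m=snap('scene',fn); F=pts(d,m).reshape(-1,3); F=F[d.ravel()>0]
    C=F[(abs(F[:,2]-.064)<.006)&(np.hypot(F[:,0]-c[0],F[:,1]-c[1])<.065)]
    print('pot scene',np.round(cv2.minEnclosingCircle((C[:,:2]*1000).astype(np.float32)),1) if 0 else cv2.minEnclosingCircle((C[:,:2]*1000).astype(np.float32)),len(C))
    u=proj([[*c,.1]],m)[0].astype(int); x0,y0=np.clip(u-[70,70],0,[372,244]); cv2.imwrite(f'pics/{fn}z.png',cv2.resize(p[y0:y0+140,x0:x0+140],None,fx=4,fy=4,interpolation=cv2.INTER_CUBIC))
E
python3 - <<'E'
from h import *
go(.467,.0175,.1489+.022,YB)
spot('s15')
E
```

```text
t20.18 pos [0.467  0.0228 0.2595] yaw 1.4480 w0.0141 F [-0.2 -0.3 -0.9] spin 0.0067  d [-0.0049  0.0035  0.0886] tilt [-0.0319  0.001 ]
pot scene ((467.0420837402344, 19.026941299438477), 40.9702033996582) 315
```

View pics/s15z.png

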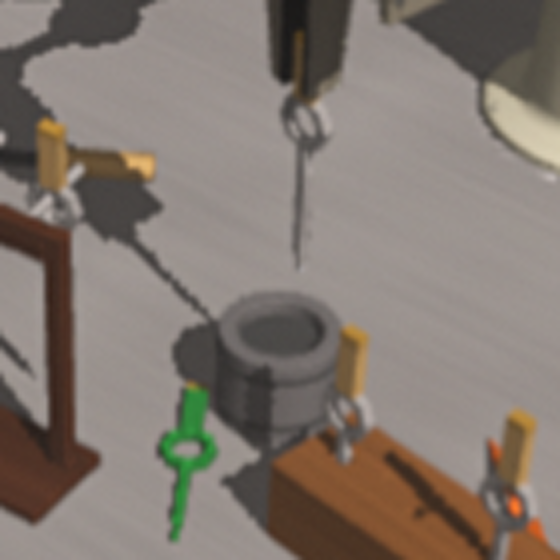

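Pot unmoved, pick above it. Dip.

>>> send_rows:
  motion:
    - {"dx": -0.004,"dy": 0.005,"dz": 0.02,"spin": 0,"fingers": 1}
    - {"dx": 0,"dy": 0,"dz": 0.02,"spin": 0,"fingers": 1}
    - {"dx": 0,"dy": 0,"dz": 0.02,"spin": 0,"fingers": 1}
    - {"dx": 0,"dy": 0,"dz": 0.02,"spin": 0,"fingers": 1}
    - {"dx": 0,"dy": 0,"dz": 0.008,"spin": 0,"fingers": 1}
    - {"dx": 0,"dy": 0,"dz": 0.003,"spin": 0,"fingers": 1}
    - {"dx": 0,"dy": 0,"dz": 0,"spin": 0,"fingers": 1}
    - {"dx": 0,"dy": 0,"dz": 0,"spin": 0,"fingers": 1}
    - {"dx": 0,"dy": 0,"dz": 0,"spin": 0,"fingers": 1}

```text
time: 21.35
eef_pos: [0.4744, 0.0185, 0.174]
tool_rot: [0.749, 0.663, -0.007, -0.005]
contact_force: [-0.5, -0.3, -0.9]
width: 0.0135
```

Run:
```python
from h import *
go(.467,.0175,.1489+.022,YB)
spot('s16')
```

```text
t21.35 pos [0.4744 0.0185 0.174 ] yaw 1.4497 w0.0135 F [-0.5 -0.3 -0.9] spin 0.0084  d [-0.0019 -0.0072  0.0032] tilt [-0.0179 -0.0015]
pot scene ((468.1417236328125, 19.140464782714844), 41.69109344482422) 323
```

View pics/s16z.png

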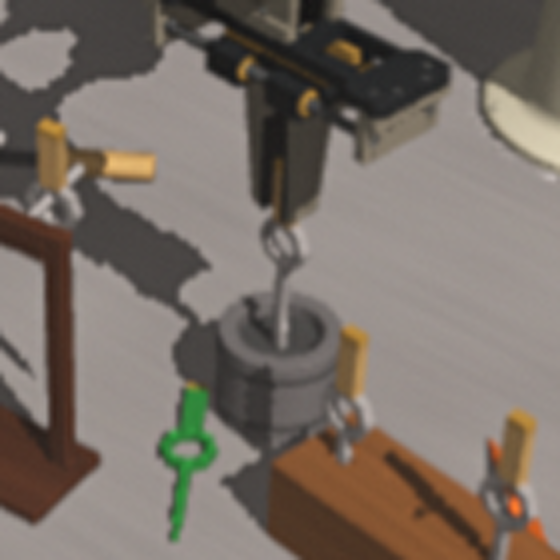

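Tip at z ≈ 0.025, inside the pot. Draw it out.

>>> send_rows:
  motion:
    - {"dx": 0,"dy": 0,"dz": -0.015,"spin": 0,"fingers": 1}
    - {"dx": 0,"dy": 0,"dz": -0.02,"spin": 0,"fingers": 1}
    - {"dx": 0,"dy": 0,"dz": -0.02,"spin": 0,"fingers": 1}
    - {"dx": 0,"dy": 0,"dz": -0.02,"spin": 0,"fingers": 1}
    - {"dx": 0,"dy": 0,"dz": -0.005,"spin": 0,"fingers": 1}
    - {"dx": 0,"dy": 0,"dz": 0,"spin": -0.076,"fingers": 1}
    - {"dx": 0,"dy": 0,"dz": 0,"spin": -0.076,"fingers": 1}
    - {"dx": 0,"dy": 0,"dz": 0,"spin": -0.076,"fingers": 1}
    - {"dx": 0,"dy": 0,"dz": 0,"spin": 0,"fingers": 1}

```text
time: 22.52
eef_pos: [0.4765, 0.0185, 0.2616]
tool_rot: [0.666, 0.746, -0.005, -0.004]
contact_force: [0.7, 0.3, -0.8]
width: 0.0139
```

Run:
```python
from h import *
go(*rk(-.09,.059),.184+.0379,YR)
```

```text
t22.52 pos [0.4765 0.0185 0.2616] yaw 1.6838 w0.0139 F [ 0.7  0.3 -0.8] spin 0.0070  d [-0.1647  0.0271  0.0394] tilt [-0.0137 -0.0023]
```

>>> send_rows:
  motion:
    - {"dx": -0.02,"dy": 0.003,"dz": 0,"spin": 0.007,"fingers": 1}
    - {"dx": -0.025,"dy": 0.004,"dz": 0,"spin": 0,"fingers": 1}
    - {"dx": -0.025,"dy": 0.004,"dz": 0,"spin": 0,"fingers": 1}
    - {"dx": -0.025,"dy": 0.004,"dz": 0,"spin": 0,"fingers": 1}
    - {"dx": -0.025,"dy": 0.004,"dz": 0,"spin": 0,"fingers": 1}
    - {"dx": -0.025,"dy": 0.004,"dz": 0,"spin": 0,"fingers": 1}
    - {"dx": -0.018,"dy": 0.003,"dz": 0,"spin": 0,"fingers": 1}
    - {"dx": 0,"dy": 0,"dz": 0.01,"spin": 0,"fingers": 1}
    - {"dx": 0,"dy": 0,"dz": 0,"spin": 0,"fingers": 1}

```text
time: 23.65
eef_pos: [0.5188, -0.1443, 0.2488]
tool_rot: [0.673, 0.74, -0.006, -0.007]
contact_force: [-0.2, -0.3, -0.6]
width: 0.0136
```

Run:
```python
from h import *
go(*rk(-.09,.059),.184+.0379,YR)
```

```text
t23.65 pos [ 0.5188 -0.1443  0.2488] yaw 1.6660 w0.0136 F [-0.2 -0.3 -0.6] spin -0.0108  d [0.0015 0.0021 0.0268] tilt [-0.0173  0.0005]
```

>>> send_rows:
  motion:
    - {"dx": 0.001,"dy": 0,"dz": 0.012,"spin": -0.011,"fingers": 1}
    - {"dx": 0,"dy": 0,"dz": 0.012,"spin": 0,"fingers": 1}
    - {"dx": 0,"dy": 0,"dz": 0,"spin": 0,"fingers": 1}
    - {"dx": 0,"dy": 0,"dz": 0,"spin": 0,"fingers": 1}

```text
time: 24.15
eef_pos: [0.5177, -0.141, 0.2225]
tool_rot: [0.667, 0.745, -0.006, -0.007]
contact_force: [0.2, -1.4, -0.1]
width: 0.0137
```

Run:
```python
from h import *
go(*rk(-.09,.059),.184+.0379,YR)
eyecheck('s17',2,-.0379)
```

```text
t24.15 pos [ 0.5177 -0.141   0.2225] yaw 1.6799 w0.0137 F [ 0.2 -1.4 -0.1] spin 0.0031  d [-0.0018  0.0024  0.0006] tilt [-0.0183  0.0015]
eye by kin, rack frame [-0.0931  0.0609  0.1846]
ring pts 91 mid [-0.0951  0.063   0.1881] ext [0.0132 0.0383 0.0397]
peg 2 46 [-0.033   0.0614  0.1814] [-0.0546  0.0579  0.1752] [-0.013   0.0651  0.1871]
```

View pics/s17z.png

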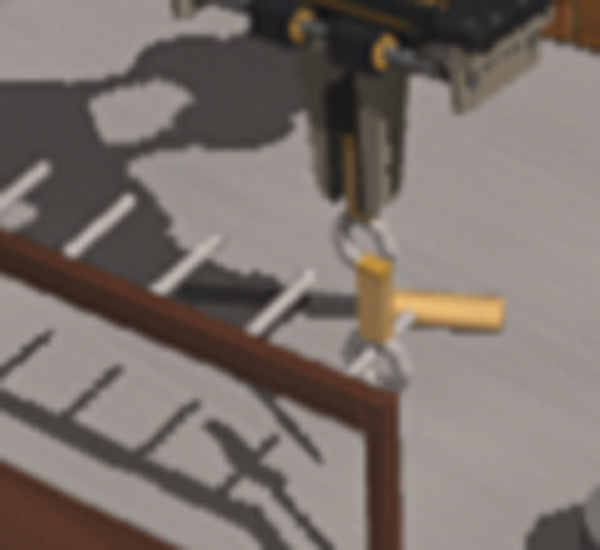

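>>> send_rows:
  motion:
    - {"dx": -0.002,"dy": 0.012,"dz": 0.0,"spin": 0.003,"fingers": 1}
    - {"dx": 0,"dy": 0.012,"dz": 0,"spin": 0,"fingers": 1}
    - {"dx": 0,"dy": 0.012,"dz": 0,"spin": 0,"fingers": 1}
    - {"dx": 0,"dy": 0.008,"dz": 0,"spin": 0,"fingers": 1}
    - {"dx": 0,"dy": 0,"dz": 0,"spin": 0,"fingers": 1}
    - {"dx": 0,"dy": 0,"dz": 0,"spin": 0,"fingers": 1}

```text
time: 24.95
eef_pos: [0.566, -0.1384, 0.2224]
tool_rot: [0.669, 0.744, -0.005, -0.006]
contact_force: [0.6, 0.8, -1.3]
width: 0.0139
```

Run:
```python
from h import *
go(*rk(-.028,.059),.180+.0379,YR)
eyecheck('s18',2,-.0379)
```

```text
t24.95 pos [ 0.566  -0.1384  0.2224] yaw 1.6769 w0.0139 F [ 0.6  0.8 -1.3] spin 0.0001  d [0.0007 0.0162 0.0043] tilt [-0.0167  0.0008]
eye by kin, rack frame [-0.0448  0.0584  0.1845]
ring pts 131 mid [-0.0417  0.0621  0.1836] ext [0.0183 0.0367 0.0452]
peg 2 100 [-0.0389  0.0605  0.1807] [-0.0508  0.0483  0.1602] [-0.0122  0.0714  0.1999]
```

View pics/s18z.png

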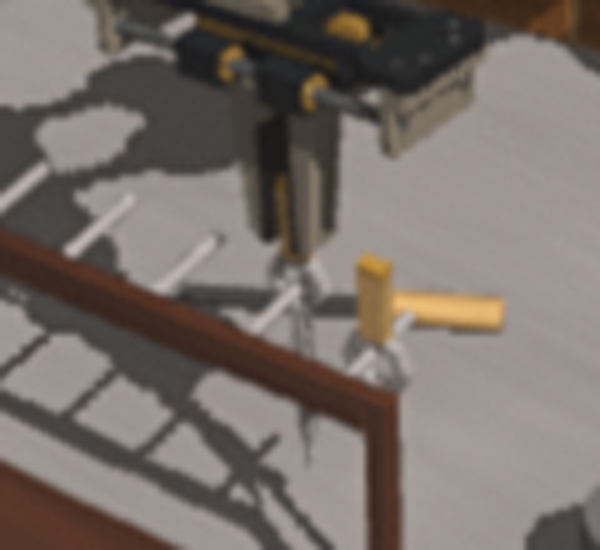

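>>> send_rows:
  motion:
    - {"dx": 0,"dy": 0.01,"dz": 0.003,"spin": 0,"fingers": 1}
    - {"dx": 0,"dy": 0.007,"dz": 0.001,"spin": 0,"fingers": 1}
    - {"dx": 0,"dy": 0,"dz": 0.003,"spin": 0,"fingers": 1}
    - {"dx": 0,"dy": 0,"dz": 0.003,"spin": 0,"fingers": 1}
    - {"dx": 0,"dy": 0,"dz": 0.002,"spin": 0,"fingers": 1}
    - {"dx": 0,"dy": 0,"dz": 0,"spin": 0,"fingers": 1}
    - {"dx": 0,"dy": 0,"dz": 0,"spin": 0,"fingers": 1}

```text
time: 25.88
eef_pos: [0.5835, -0.1366, 0.2098]
tool_rot: [0.669, 0.743, -0.005, -0.006]
contact_force: [-0.9, -0.4, -0.6]
width: 0.0134
```

Run:
```python
from h import *
go(*rk(-.028,.059),.1716+.0379,YR)
eyecheck('s19',2,-.0379)
```

```text
t25.88 pos [ 0.5835 -0.1366  0.2098] yaw 1.6764 w0.0134 F [-0.9 -0.4 -0.6] spin -0.0004  d [ 0.0007 -0.0015  0.0004] tilt [-0.016   0.0006]
eye by kin, rack frame [-0.0271  0.0583  0.1719]
ring pts 106 mid [-0.0277  0.0616  0.1756] ext [0.0241 0.0359 0.0367]
peg 2 89 [-0.0269  0.061   0.1823] [-0.0555  0.048   0.1604] [-0.0121  0.0719  0.1996]
```

View pics/s19z.png

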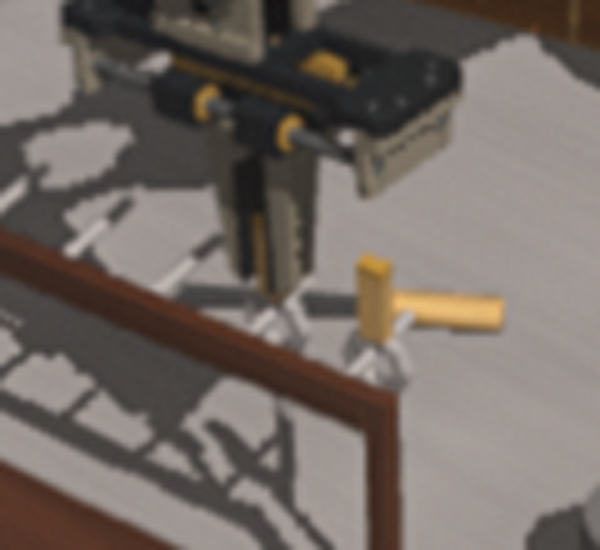

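Eye on the peg, which passes through it. Release and retreat.

>>> send_rows:
  motion:
    - {"dx": 0,"dy": 0,"dz": 0,"spin": 0,"fingers": 0.82}
    - {"dx": 0,"dy": 0,"dz": 0,"spin": 0,"fingers": 0.66}
    - {"dx": 0,"dy": 0,"dz": 0,"spin": 0,"fingers": 0.66}
    - {"dx": 0,"dy": 0,"dz": 0,"spin": 0,"fingers": 0.66}
    - {"dx": 0,"dy": 0,"dz": -0.01,"spin": 0,"fingers": 0.66}
    - {"dx": 0,"dy": 0,"dz": -0.02,"spin": 0,"fingers": 0.66}
    - {"dx": 0,"dy": 0,"dz": -0.03,"spin": 0,"fingers": 0.66}
    - {"dx": 0,"dy": 0,"dz": -0.02,"spin": 0,"fingers": 0.66}
    - {"dx": 0,"dy": 0,"dz": 0,"spin": 0,"fingers": 0.66}

```text
time: 27.05
eef_pos: [0.5851, -0.1368, 0.2948]
tool_rot: [0.669, 0.743, -0.005, -0.005]
contact_force: [0.1, -0.9, 0.0]
width: 0.0311
```

>>> send_rows:
  motion:
    - {"dx": 0,"dy": 0,"dz": 0,"spin": 0.08,"fingers": 0.56}
    - {"dx": 0,"dy": 0,"dz": 0,"spin": 0.08,"fingers": 0.56}
    - {"dx": 0,"dy": 0,"dz": 0,"spin": 0.075,"fingers": 0.56}

```text
time: 27.42
eef_pos: [0.5844, -0.1366, 0.2928]
tool_rot: [0.754, 0.657, -0.006, -0.006]
contact_force: [-0.1, -0.3, -0.4]
width: 0.0408
```

Run:
```python
from h import *
go(.5500,.2354,.25,YB)
eyecheck('s20',2,-.0379)
```

```text
t27.43 pos [ 0.5844 -0.1366  0.2928] yaw 1.4340 w0.0408 F [-0.1 -0.3 -0.4] spin -0.0072  d [ 0.3645 -0.0814  0.0436] tilt [-0.0165  0.0006]
eye by kin, rack frame [-0.0263  0.0583  0.2548]
peg 2 98 [-0.0284  0.0615  0.1832] [-0.0543  0.0486  0.1604] [-0.0131  0.0718  0.1997]
```

View pics/s20.png

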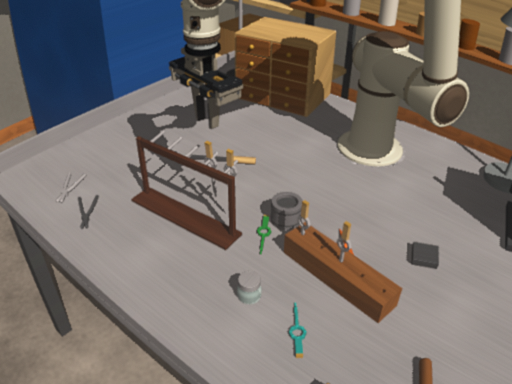

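>>> send_rows:
  motion:
    - {"dx": 0.03,"dy": -0.008,"dz": 0,"spin": -0.007,"fingers": 0.56}
    - {"dx": 0.04,"dy": -0.009,"dz": 0,"spin": 0,"fingers": 0.56}
    - {"dx": 0.04,"dy": -0.009,"dz": 0,"spin": 0,"fingers": 0.56}
    - {"dx": 0.04,"dy": -0.009,"dz": 0,"spin": 0,"fingers": 0.56}
    - {"dx": 0.04,"dy": -0.009,"dz": 0,"spin": 0,"fingers": 0.56}
    - {"dx": 0.04,"dy": -0.009,"dz": 0,"spin": 0,"fingers": 0.56}
    - {"dx": 0.04,"dy": -0.009,"dz": 0,"spin": 0,"fingers": 0.56}
    - {"dx": 0.04,"dy": -0.009,"dz": 0,"spin": 0,"fingers": 0.56}
    - {"dx": 0.02,"dy": -0.004,"dz": 0,"spin": 0,"fingers": 0.56}
    - {"dx": 0.0,"dy": 0,"dz": 0,"spin": 0,"fingers": 0.56}

```text
time: 28.72
eef_pos: [0.548, 0.2105, 0.2855]
tool_rot: [0.749, 0.663, -0.01, -0.01]
contact_force: [-0.5, -0.5, -0.5]
width: 0.0402
```

Run:
```python
from h import *
go(.5502,.2355,.25,YB)
```

```text
t28.73 pos [0.548  0.2105 0.2855] yaw 1.4492 w0.0402 F [-0.5 -0.5 -0.5] spin 0.0079  d [ 0.0252 -0.      0.0355] tilt [-0.0276  0.0018]
```

>>> send_rows:
  motion:
    - {"dx": 0.012,"dy": 0,"dz": 0.01,"spin": 0.008,"fingers": 0.56}
    - {"dx": 0.012,"dy": 0,"dz": 0.01,"spin": 0,"fingers": 0.56}
    - {"dx": 0,"dy": 0,"dz": 0.015,"spin": 0,"fingers": 0.56}
    - {"dx": 0,"dy": 0,"dz": 0.015,"spin": 0,"fingers": 0.56}
    - {"dx": 0,"dy": 0,"dz": 0.015,"spin": 0,"fingers": 0.56}
    - {"dx": 0,"dy": 0,"dz": 0,"spin": 0,"fingers": 0.56}
    - {"dx": 0,"dy": 0,"dz": 0,"spin": 0,"fingers": 0.56}

```text
time: 29.6
eef_pos: [0.5488, 0.2325, 0.2133]
tool_rot: [0.752, 0.658, -0.012, -0.01]
contact_force: [0.5, -0.2, 0.8]
width: 0.0404
```

Run:
```python
from h import *
go(.5502,.2355,.147,YB)
pot('t21')
```

```text
t29.60 pos [0.5488 0.2325 0.2133] yaw 1.4379 w0.0404 F [ 0.5 -0.2  0.8] spin -0.0034  d [0.0034 0.0031 0.0662] tilt [-0.0317  0.0001]
pot [501.6 -21. ] [0.467  0.0156 0.0646] 284
```

>>> send_rows:
  motion:
    - {"dx": 0.003,"dy": 0.002,"dz": 0.02,"spin": -0.003,"fingers": 0.56}
    - {"dx": 0,"dy": 0,"dz": 0.02,"spin": 0,"fingers": 0.56}
    - {"dx": 0,"dy": 0,"dz": 0.015,"spin": 0,"fingers": 0.56}
    - {"dx": 0,"dy": 0,"dz": 0.005,"spin": 0,"fingers": 0.56}
    - {"dx": 0,"dy": 0,"dz": 0,"spin": 0,"fingers": 0.56}
    - {"dx": 0,"dy": 0,"dz": 0,"spin": 0,"fingers": 0.56}

```text
time: 30.4
eef_pos: [0.5502, 0.2359, 0.1504]
tool_rot: [0.751, 0.66, -0.011, -0.01]
contact_force: [-0.6, -0.3, 0.3]
width: 0.0402
```

Run:
```python
from h import *
go(.5502,.2355,.147,YB)
```

```text
t30.40 pos [0.5502 0.2359 0.1504] yaw 1.4414 w0.0402 F [-0.6 -0.3  0.3] spin 0.0001  d [-0.0004  0.0001  0.0034] tilt [-0.0293  0.0007]
```

>>> send_rows:
  motion:
    - {"dx": 0,"dy": 0,"dz": 0.003,"spin": 0,"fingers": 0.56}
    - {"dx": 0,"dy": 0,"dz": 0,"spin": 0,"fingers": 0.56}
    - {"dx": 0,"dy": 0,"dz": 0,"spin": 0,"fingers": 0.9}
    - {"dx": 0,"dy": 0,"dz": 0,"spin": 0,"fingers": 1}
    - {"dx": 0,"dy": 0,"dz": 0,"spin": 0,"fingers": 1}
    - {"dx": 0,"dy": 0,"dz": 0,"spin": 0,"fingers": 1}
  newtons: 30

```text
time: 31.15
eef_pos: [0.5511, 0.2359, 0.1488]
tool_rot: [0.751, 0.66, -0.01, -0.009]
contact_force: [-0.5, -0.7, 0.2]
width: 0.0141
```

Run:
```python
from h import *
go(.5502,.2355,.147,YB)
```

```text
t31.15 pos [0.5511 0.2359 0.1488] yaw 1.4415 w0.0141 F [-0.5 -0.7  0.2] spin 0.0002  d [-0.0005 -0.0008  0.0018] tilt [-0.0264  0.0009]
```

>>> send_rows:
  motion:
    - {"dx": 0,"dy": -0.0004,"dz": -0.015,"spin": 0,"fingers": 1}
    - {"dx": 0,"dy": -0.0005,"dz": -0.02,"spin": 0,"fingers": 1}
    - {"dx": 0,"dy": -0.0005,"dz": -0.02,"spin": 0,"fingers": 1}
    - {"dx": 0,"dy": 0,"dz": -0.03,"spin": 0,"fingers": 1}
    - {"dx": 0,"dy": 0,"dz": -0.03,"spin": 0,"fingers": 1}
    - {"dx": 0,"dy": 0,"dz": -0.03,"spin": 0,"fingers": 1}
    - {"dx": 0,"dy": 0,"dz": 0,"spin": 0,"fingers": 1}

```text
time: 32.02
eef_pos: [0.5539, 0.2364, 0.3047]
tool_rot: [0.751, 0.66, -0.007, -0.008]
contact_force: [0.2, 0.4, -0.4]
width: 0.0138
```

Run:
```python
from h import *
go(.467,.0175,.30,YB)
spot('s22')
```

```text
t32.02 pos [0.5539 0.2364 0.3047] yaw 1.4416 w0.0138 F [ 0.2  0.4 -0.4] spin 0.0003  d [-0.2283 -0.0578  0.0059] tilt [-0.0218  0.0029]
pot scene ((467.5061950683594, 19.624980926513672), 42.48103332519531) 319
```

View pics/s22.png

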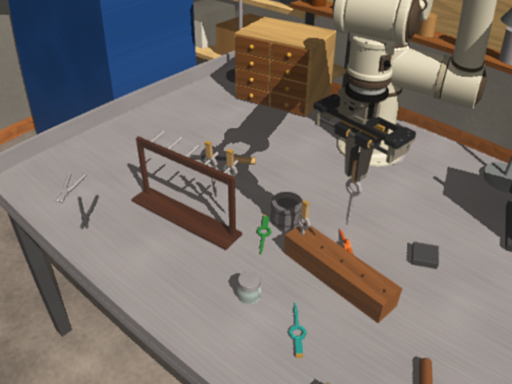

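>>> send_rows:
  motion:
    - {"dx": -0.018,"dy": -0.018,"dz": 0,"spin": 0,"fingers": 1}
    - {"dx": -0.025,"dy": -0.018,"dz": 0,"spin": 0,"fingers": 1}
    - {"dx": -0.025,"dy": -0.018,"dz": 0,"spin": 0,"fingers": 1}
    - {"dx": -0.025,"dy": 0,"dz": 0,"spin": 0,"fingers": 1}
    - {"dx": -0.025,"dy": 0,"dz": 0,"spin": 0,"fingers": 1}
    - {"dx": -0.025,"dy": 0,"dz": 0,"spin": 0,"fingers": 1}
    - {"dx": -0.025,"dy": 0,"dz": 0,"spin": 0,"fingers": 1}
    - {"dx": -0.025,"dy": 0,"dz": 0,"spin": 0,"fingers": 1}
    - {"dx": -0.025,"dy": 0,"dz": 0,"spin": 0,"fingers": 1}
    - {"dx": 0,"dy": 0,"dz": 0,"spin": 0,"fingers": 1}

```text
time: 33.33
eef_pos: [0.4595, 0.0219, 0.2857]
tool_rot: [0.751, 0.66, -0.02, -0.02]
contact_force: [0.3, 0.2, -0.6]
width: 0.0138
```

Run:
```python
from h import *
go(.467,.0175,.1338+.022,YB)
```

```text
t33.33 pos [0.4595 0.0219 0.2857] yaw 1.4429 w0.0138 F [ 0.3  0.2 -0.6] spin 0.0016  d [-0.0029  0.0152  0.1292] tilt [-0.0559  0.0038]
```

>>> send_rows:
  motion:
    - {"dx": -0.002,"dy": 0.01,"dz": 0.0,"spin": 0,"fingers": 1}
    - {"dx": 0,"dy": 0.007,"dz": 0,"spin": 0,"fingers": 1}
    - {"dx": 0,"dy": 0,"dz": 0.02,"spin": 0,"fingers": 1}
    - {"dx": 0,"dy": 0,"dz": 0.025,"spin": 0,"fingers": 1}
    - {"dx": 0,"dy": 0,"dz": 0,"spin": 0,"fingers": 1}
    - {"dx": 0,"dy": 0,"dz": 0,"spin": 0,"fingers": 1}

```text
time: 34.08
eef_pos: [0.4762, 0.021, 0.2377]
tool_rot: [0.749, 0.662, -0.02, -0.021]
contact_force: [-0.3, 0.6, -0.4]
width: 0.014
```

Run:
```python
from h import *
go(.467,.0175,.1338+.022,YB)
spot('s23')
```

```text
t34.08 pos [0.4762 0.021  0.2377] yaw 1.4471 w0.0140 F [-0.3  0.6 -0.4] spin 0.0058  d [-0.0045 -0.004   0.0822] tilt [-0.057   0.0053]
pot scene ((464.2265319824219, 20.111347198486328), 43.464263916015625) 316
```

View pics/s23z.png

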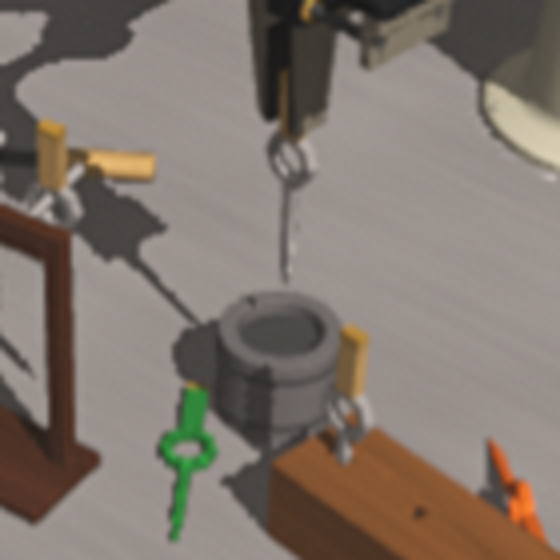

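>>> send_rows:
  motion:
    - {"dx": -0.003,"dy": 0,"dz": 0.022,"spin": 0,"fingers": 1}
    - {"dx": 0,"dy": 0,"dz": 0.025,"spin": 0,"fingers": 1}
    - {"dx": 0,"dy": 0,"dz": 0.02,"spin": 0,"fingers": 1}
    - {"dx": 0,"dy": 0,"dz": 0.01,"spin": 0,"fingers": 1}
    - {"dx": 0,"dy": 0,"dz": 0.003,"spin": 0,"fingers": 1}
    - {"dx": 0,"dy": 0,"dz": 0,"spin": 0,"fingers": 1}
    - {"dx": 0,"dy": 0,"dz": 0,"spin": 0,"fingers": 1}
    - {"dx": 0,"dy": 0,"dz": 0,"spin": 0,"fingers": 1}

```text
time: 35.12
eef_pos: [0.4774, 0.0177, 0.1638]
tool_rot: [0.749, 0.662, -0.015, -0.015]
contact_force: [-0.3, 0.2, 0.1]
width: 0.014
```

Run:
```python
from h import *
go(.467,.0175,.1338+.022,YB)
spot('s24')
```

```text
t35.12 pos [0.4774 0.0177 0.1638] yaw 1.4479 w0.0140 F [-0.3  0.2  0.1] spin 0.0066  d [-0.0016 -0.01    0.0084] tilt [-0.0425  0.0024]
pot scene ((467.4075622558594, 18.556638717651367), 40.98905944824219) 320
```

View pics/s24z.png

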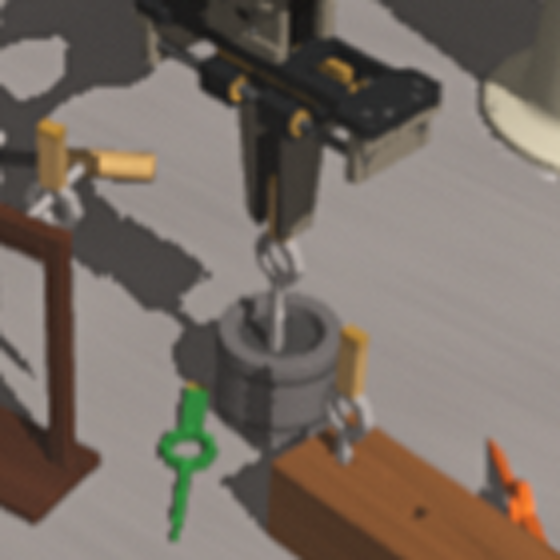

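>>> send_rows:
  motion:
    - {"dx": 0,"dy": -0.004,"dz": 0.008,"spin": 0,"fingers": 1}
    - {"dx": 0,"dy": 0,"dz": 0,"spin": 0,"fingers": 1}
    - {"dx": 0,"dy": 0,"dz": 0,"spin": 0,"fingers": 1}
    - {"dx": 0,"dy": 0,"dz": 0,"spin": 0,"fingers": 1}

```text
time: 35.67
eef_pos: [0.4727, 0.0183, 0.1554]
tool_rot: [0.749, 0.662, -0.015, -0.015]
contact_force: [0.7, -0.3, -0.9]
width: 0.0135
```

>>> send_rows:
  motion:
    - {"dx": 0,"dy": 0,"dz": -0.015,"spin": 0,"fingers": 1}
    - {"dx": 0,"dy": 0,"dz": -0.025,"spin": 0,"fingers": 1}
    - {"dx": 0,"dy": 0,"dz": -0.03,"spin": 0,"fingers": 1}
    - {"dx": 0,"dy": 0,"dz": -0.02,"spin": 0,"fingers": 1}
    - {"dx": 0,"dy": 0,"dz": -0.005,"spin": 0,"fingers": 1}
    - {"dx": 0,"dy": 0,"dz": 0,"spin": -0.075,"fingers": 1}
    - {"dx": 0,"dy": 0,"dz": 0,"spin": -0.075,"fingers": 1}
    - {"dx": 0,"dy": 0,"dz": 0,"spin": -0.073,"fingers": 1}
    - {"dx": 0,"dy": 0,"dz": 0,"spin": 0,"fingers": 1}

```text
time: 36.8
eef_pos: [0.4775, 0.018, 0.2579]
tool_rot: [0.668, 0.744, -0.012, -0.015]
contact_force: [0.2, -0.1, -0.6]
width: 0.0139
```

Run:
```python
from h import *
go(*rk(-.092,-.001),.184+.0378,YR)
```

```text
t36.80 pos [0.4775 0.018  0.2579] yaw 1.6769 w0.0139 F [ 0.2 -0.1 -0.6] spin 0.0002  d [-0.2244  0.0249  0.0339] tilt [-0.0391  0.0017]
```

>>> send_rows:
  motion:
    - {"dx": -0.022,"dy": 0.002,"dz": -0.001,"spin": 0,"fingers": 1}
    - {"dx": -0.028,"dy": 0.003,"dz": -0.001,"spin": 0,"fingers": 1}
    - {"dx": -0.028,"dy": 0.003,"dz": -0.001,"spin": 0,"fingers": 1}
    - {"dx": -0.028,"dy": 0.003,"dz": -0.001,"spin": 0,"fingers": 1}
    - {"dx": -0.028,"dy": 0.003,"dz": -0.001,"spin": 0,"fingers": 1}
    - {"dx": -0.028,"dy": 0.003,"dz": -0.001,"spin": 0,"fingers": 1}
    - {"dx": -0.028,"dy": 0.003,"dz": 0,"spin": 0,"fingers": 1}
    - {"dx": -0.02,"dy": 0.002,"dz": 0,"spin": 0,"fingers": 1}
    - {"dx": 0,"dy": 0,"dz": 0,"spin": 0,"fingers": 1}
    - {"dx": 0,"dy": 0,"dz": 0,"spin": 0,"fingers": 1}

```text
time: 38.05
eef_pos: [0.5208, -0.1933, 0.2595]
tool_rot: [0.673, 0.74, -0.013, -0.018]
contact_force: [0.6, -0.1, -0.4]
width: 0.0136
```

Run:
```python
from h import *
go(*rk(-.092,-.001),.184+.0378,YR)
```

```text
t38.05 pos [ 0.5208 -0.1933  0.2595] yaw 1.6655 w0.0136 F [ 0.6 -0.1 -0.4] spin -0.0113  d [-0.0099  0.0045  0.0374] tilt [-0.0432  0.0052]
```

>>> send_rows:
  motion:
    - {"dx": -0.008,"dy": 0,"dz": 0.01,"spin": -0.011,"fingers": 1}
    - {"dx": 0,"dy": 0,"dz": 0.014,"spin": 0,"fingers": 1}
    - {"dx": 0,"dy": 0,"dz": 0.011,"spin": 0,"fingers": 1}
    - {"dx": 0,"dy": 0,"dz": 0,"spin": 0,"fingers": 1}
    - {"dx": 0,"dy": 0,"dz": 0,"spin": 0,"fingers": 1}

```text
time: 38.67
eef_pos: [0.5194, -0.199, 0.221]
tool_rot: [0.667, 0.744, -0.012, -0.019]
contact_force: [-0.3, 0.5, -0.6]
width: 0.0141
```

Run:
```python
from h import *
go(*rk(-.09,-.001),.184+.0378,YR)
eyecheck('s25',3,-.0378)
```

```text
t38.67 pos [ 0.5194 -0.199   0.221 ] yaw 1.6794 w0.0141 F [-0.3  0.5 -0.6] spin 0.0026  d [-0.0039  0.0068 -0.0011] tilt [-0.0449  0.0067]
eye by kin, rack frame [-0.0986  0.0034  0.1832]
ring pts 94 mid [-0.0995  0.0056  0.1839] ext [0.0131 0.0332 0.0465]
peg 3 42 [-0.0329  0.0007  0.1817] [-0.0535 -0.0051  0.175 ] [-0.0123  0.0056  0.1871]
```

View pics/s25z.png

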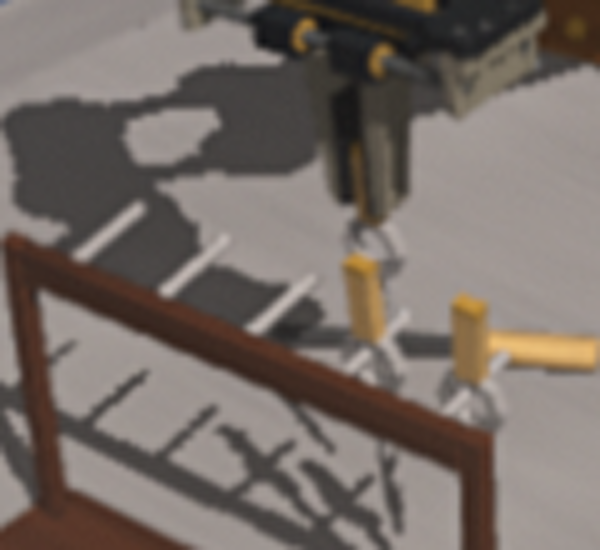

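>>> send_rows:
  motion:
    - {"dx": -0.005,"dy": 0.01,"dz": -0.001,"spin": 0.002,"fingers": 1}
    - {"dx": 0,"dy": 0.012,"dz": -0.0007,"spin": 0,"fingers": 1}
    - {"dx": 0,"dy": 0.008,"dz": -0.0007,"spin": 0,"fingers": 1}
    - {"dx": 0,"dy": 0,"dz": 0,"spin": 0,"fingers": 1}
    - {"dx": 0,"dy": 0,"dz": 0,"spin": 0,"fingers": 1}

```text
time: 39.35
eef_pos: [0.5531, -0.2013, 0.2232]
tool_rot: [0.668, 0.744, -0.012, -0.018]
contact_force: [0.4, -0.6, -0.7]
width: 0.0137
```

Run:
```python
from h import *
go(*rk(-.028,-.001),.180+.0378,YR)
eyecheck('s26',3,-.0378)
```

```text
t39.35 pos [ 0.5531 -0.2013  0.2232] yaw 1.6776 w0.0137 F [ 0.4 -0.6 -0.7] spin 0.0008  d [0.0018 0.0357 0.0039] tilt [-0.0428  0.0055]
eye by kin, rack frame [-0.0652 -0.0025  0.1854]
ring pts 97 mid [-0.0624 -0.0022  0.1849] ext [0.0198 0.0358 0.0466]
peg 3 44 [-0.0333  0.0004  0.1813] [-0.0546 -0.0048  0.1755] [-0.0121  0.0046  0.1875]
```

View pics/s26z.png

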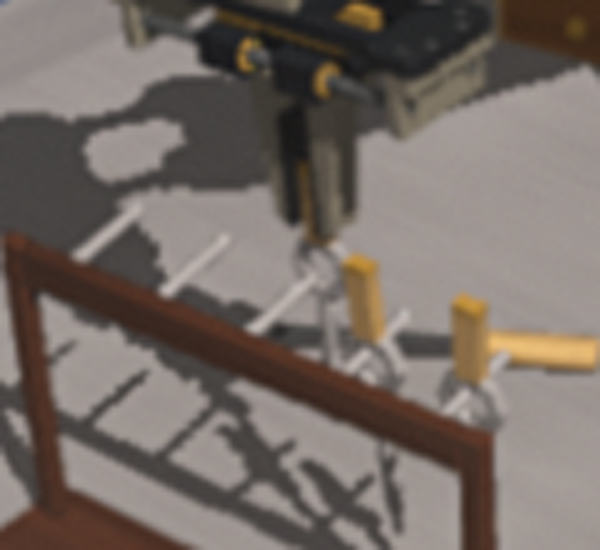

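>>> send_rows:
  motion:
    - {"dx": 0.002,"dy": 0.01,"dz": 0,"spin": 0,"fingers": 1}
    - {"dx": 0,"dy": 0.011,"dz": 0,"spin": 0,"fingers": 1}
    - {"dx": 0,"dy": 0,"dz": 0,"spin": 0,"fingers": 1}
    - {"dx": 0,"dy": 0,"dz": 0,"spin": 0,"fingers": 1}

```text
time: 39.9
eef_pos: [0.5751, -0.1966, 0.2222]
tool_rot: [0.668, 0.744, -0.012, -0.018]
contact_force: [-0.7, -0.3, -0.4]
width: 0.0139
```

Run:
```python
from h import *
go(*rk(-.028,-.001),.180+.0378,YR)
eyecheck('s27',3,-.0378)
```

```text
t39.90 pos [ 0.5751 -0.1966  0.2222] yaw 1.6775 w0.0139 F [-0.7 -0.3 -0.4] spin 0.0007  d [-0.0005  0.0134  0.0038] tilt [-0.0428  0.0056]
eye by kin, rack frame [-0.0428 -0.0002  0.1845]
ring pts 125 mid [-0.0395  0.0011  0.1845] ext [0.0179 0.038  0.0457]
peg 3 95 [-0.0367  0.0009  0.1821] [-0.0484 -0.0114  0.1617] [-0.0125  0.0119  0.1999]
```

View pics/s27z.png

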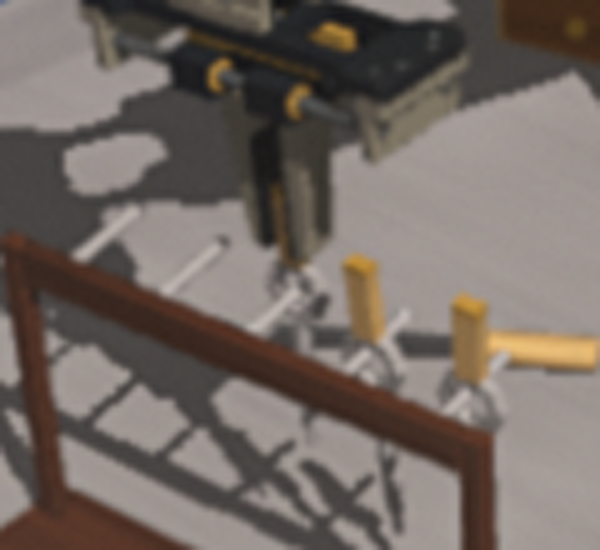

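In. Advance the last 15 mm and lower.

>>> send_rows:
  motion:
    - {"dx": 0,"dy": 0.009,"dz": 0.002,"spin": 0,"fingers": 1}
    - {"dx": 0,"dy": 0.006,"dz": 0.001,"spin": 0,"fingers": 1}
    - {"dx": 0,"dy": 0,"dz": 0.003,"spin": 0,"fingers": 1}
    - {"dx": 0,"dy": 0,"dz": 0.003,"spin": 0,"fingers": 1}
    - {"dx": 0,"dy": 0,"dz": 0.001,"spin": 0,"fingers": 1}
    - {"dx": 0,"dy": 0,"dz": 0,"spin": 0,"fingers": 1}
    - {"dx": 0,"dy": 0,"dz": 0,"spin": 0,"fingers": 1}

```text
time: 40.83
eef_pos: [0.5901, -0.1949, 0.2106]
tool_rot: [0.668, 0.744, -0.012, -0.018]
contact_force: [-0.2, 0.3, -0.4]
width: 0.014
```

Run:
```python
from h import *
go(*rk(-.028,-.001),.1716+.0378,YR)
eyecheck('s28',3,-.0378)
```

```text
t40.83 pos [ 0.5901 -0.1949  0.2106] yaw 1.6770 w0.0140 F [-0.2  0.3 -0.4] spin 0.0002  d [-0.0006 -0.0018  0.0013] tilt [-0.0434  0.0059]
eye by kin, rack frame [-2.770e-02 -1.000e-04  1.729e-01]
ring pts 92 mid [-0.028   0.0034  0.1775] ext [0.0247 0.0357 0.0377]
peg 3 77 [-0.0276  0.0008  0.1809] [-0.0537 -0.0111  0.1602] [-0.0129  0.0115  0.199 ]
```

View pics/s28z.png

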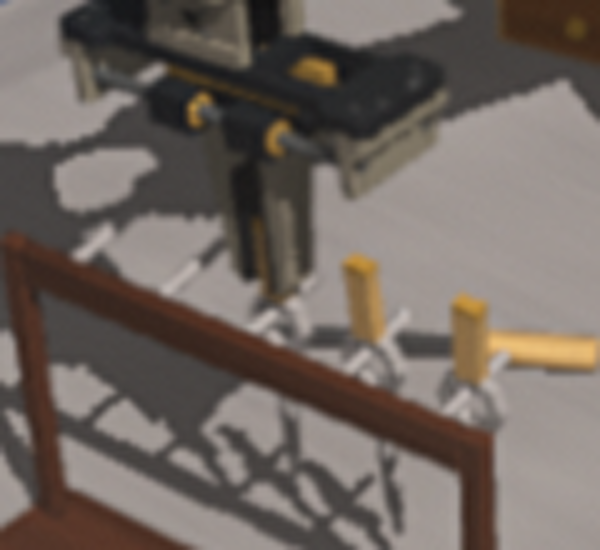

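>>> send_rows:
  motion:
    - {"dx": 0,"dy": 0,"dz": 0.001,"spin": 0,"fingers": 0.82}
    - {"dx": 0,"dy": 0,"dz": 0,"spin": 0,"fingers": 0.66}
    - {"dx": 0,"dy": 0,"dz": 0,"spin": 0,"fingers": 0.66}
    - {"dx": 0,"dy": 0,"dz": 0,"spin": 0,"fingers": 0.66}
    - {"dx": 0,"dy": 0,"dz": -0.01,"spin": 0,"fingers": 0.66}
    - {"dx": 0,"dy": 0,"dz": -0.02,"spin": 0,"fingers": 0.66}
    - {"dx": 0,"dy": 0,"dz": -0.03,"spin": 0,"fingers": 0.66}
    - {"dx": 0,"dy": 0,"dz": -0.03,"spin": 0,"fingers": 0.66}
    - {"dx": 0,"dy": 0,"dz": 0,"spin": 0,"fingers": 0.66}

```text
time: 42.0
eef_pos: [0.5945, -0.1957, 0.3053]
tool_rot: [0.668, 0.744, -0.012, -0.017]
contact_force: [-0.4, -0.7, 0.0]
width: 0.0315
```

>>> send_rows:
  motion:
    - {"dx": 0,"dy": 0,"dz": 0,"spin": 0.08,"fingers": 0.56}
    - {"dx": 0,"dy": 0,"dz": 0,"spin": 0.08,"fingers": 0.56}
    - {"dx": 0,"dy": 0,"dz": 0,"spin": 0.075,"fingers": 0.56}
    - {"dx": 0,"dy": 0,"dz": 0,"spin": 0,"fingers": 0.56}

```text
time: 42.5
eef_pos: [0.5931, -0.195, 0.3005]
tool_rot: [0.753, 0.658, -0.015, -0.018]
contact_force: [0.6, -0.2, 0.2]
width: 0.0409
```

Run:
```python
from h import *
go(.5345,.1165,.25,YB)
spot('s29')
```

```text
t42.50 pos [ 0.5931 -0.195   0.3005] yaw 1.4357 w0.0409 F [ 0.6 -0.2  0.2] spin -0.0056  d [ 0.3012 -0.0959  0.0554] tilt [-0.0459  0.0072]
pot scene ((467.2633056640625, 16.928611755371094), 42.04560089111328) 321
```

View pics/s29.png

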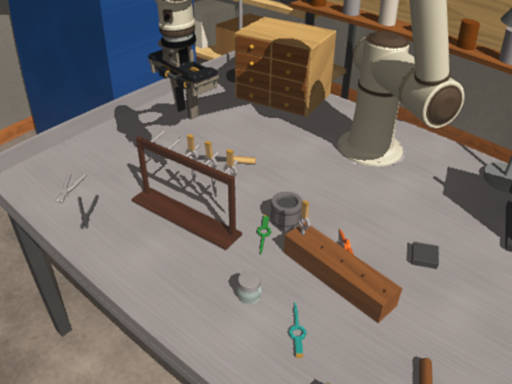

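>>> send_rows:
  motion:
    - {"dx": 0.04,"dy": -0.013,"dz": -0.001,"spin": -0.005,"fingers": 0.56}
    - {"dx": 0.055,"dy": -0.017,"dz": -0.001,"spin": 0,"fingers": 0.56}
    - {"dx": 0.055,"dy": -0.017,"dz": -0.001,"spin": 0,"fingers": 0.56}
    - {"dx": 0.055,"dy": -0.017,"dz": -0.001,"spin": 0,"fingers": 0.56}
    - {"dx": 0.04,"dy": -0.013,"dz": 0,"spin": 0,"fingers": 0.56}
    - {"dx": 0.02,"dy": -0.006,"dz": 0,"spin": 0,"fingers": 0.56}
    - {"dx": 0,"dy": 0,"dz": 0,"spin": 0,"fingers": 0.56}

```text
time: 43.42
eef_pos: [0.5416, 0.0862, 0.3046]
tool_rot: [0.748, 0.663, -0.016, -0.02]
contact_force: [-0.4, -0.5, 0.7]
width: 0.0401
```

Run:
```python
from h import *
go(.5345,.1165,.21,YB)
```

```text
t43.42 pos [0.5416 0.0862 0.3046] yaw 1.4496 w0.0401 F [-0.4 -0.5  0.7] spin 0.0083  d [ 0.0288 -0.006   0.0951] tilt [-0.0507  0.0092]
```

>>> send_rows:
  motion:
    - {"dx": 0.014,"dy": -0.002,"dz": 0,"spin": 0.008,"fingers": 0.56}
    - {"dx": 0.013,"dy": 0,"dz": 0,"spin": 0,"fingers": 0.56}
    - {"dx": 0,"dy": 0,"dz": 0.03,"spin": 0,"fingers": 0.56}
    - {"dx": 0,"dy": 0,"dz": 0.04,"spin": 0,"fingers": 0.56}
    - {"dx": 0,"dy": 0,"dz": 0.02,"spin": 0,"fingers": 0.56}
    - {"dx": 0,"dy": 0,"dz": 0,"spin": 0,"fingers": 0.56}
    - {"dx": 0,"dy": 0,"dz": 0,"spin": 0,"fingers": 0.56}

```text
time: 44.3
eef_pos: [0.541, 0.1141, 0.2131]
tool_rot: [0.752, 0.658, -0.015, -0.019]
contact_force: [0.5, -0.0, 0.3]
width: 0.0403
```

Run:
```python
from h import *
go(.5345,.1165,.131,YB)
```

```text
t44.30 pos [0.541  0.1141 0.2131] yaw 1.4380 w0.0403 F [ 0.5 -0.   0.3] spin -0.0033  d [ 0.0013 -0.0028  0.0823] tilt [-0.0483  0.0091]
```

>>> send_rows:
  motion:
    - {"dx": 0.001,"dy": -0.003,"dz": 0.02,"spin": -0.003,"fingers": 0.56}
    - {"dx": 0,"dy": 0,"dz": 0.03,"spin": 0,"fingers": 0.56}
    - {"dx": 0,"dy": 0,"dz": 0.02,"spin": 0,"fingers": 0.56}
    - {"dx": 0,"dy": 0,"dz": 0.006,"spin": 0,"fingers": 0.56}
    - {"dx": 0,"dy": 0,"dz": 0,"spin": 0,"fingers": 0.56}
    - {"dx": 0,"dy": 0,"dz": 0,"spin": 0,"fingers": 0.56}

```text
time: 45.05
eef_pos: [0.5414, 0.116, 0.1445]
tool_rot: [0.752, 0.659, -0.009, -0.014]
contact_force: [-0.2, -0.2, 0.8]
width: 0.0405
```

Run:
```python
from h import *
go(.5345,.1165,.131,YB)
```

```text
t45.05 pos [0.5414 0.116  0.1445] yaw 1.4402 w0.0405 F [-0.2 -0.2  0.8] spin -0.0011  d [-0.0004 -0.0065  0.0137] tilt [-0.0325  0.0089]
```

>>> send_rows:
  motion:
    - {"dx": 0,"dy": -0.006,"dz": 0.008,"spin": 0,"fingers": 0.56}
    - {"dx": 0,"dy": 0,"dz": 0.003,"spin": 0,"fingers": 0.56}
    - {"dx": 0,"dy": 0,"dz": 0,"spin": 0,"fingers": 0.56}
    - {"dx": 0,"dy": 0,"dz": 0,"spin": 0,"fingers": 0.56}

```text
time: 45.55
eef_pos: [0.5355, 0.1169, 0.1344]
tool_rot: [0.752, 0.659, -0.008, -0.013]
contact_force: [-0.3, 0.1, -0.1]
width: 0.0404
```

Run:
```python
from h import *
go(.5345,.1165,.131,YB)
spot('s30',(.52,.1))
```

```text
t45.55 pos [0.5355 0.1169 0.1344] yaw 1.4403 w0.0404 F [-0.3  0.1 -0.1] spin -0.0010  d [-0.0006 -0.0008  0.0035] tilt [-0.0301  0.0089]
pot scene ((519.6181640625, 100.12757110595703), 64.4867935180664) 380
```

View pics/s30z.png

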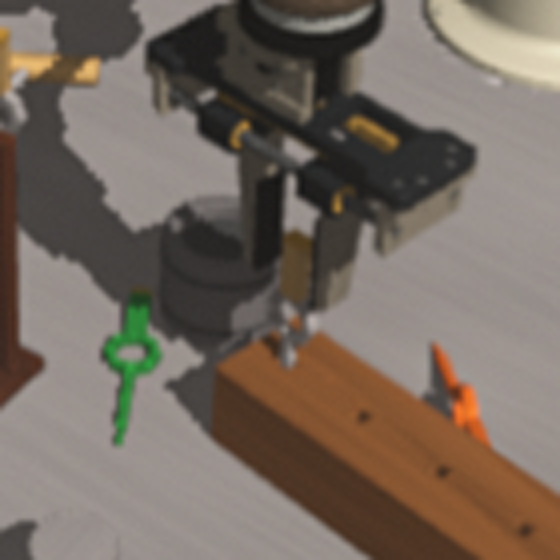

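>>> send_rows:
  motion:
    - {"dx": 0,"dy": 0,"dz": 0.002,"spin": 0,"fingers": 0.8}
    - {"dx": 0,"dy": 0,"dz": 0,"spin": 0,"fingers": 1}
    - {"dx": 0,"dy": 0,"dz": 0,"spin": 0,"fingers": 1}
    - {"dx": 0,"dy": 0,"dz": 0,"spin": 0,"fingers": 1}
  newtons: 30

```text
time: 46.1
eef_pos: [0.5356, 0.1165, 0.1325]
tool_rot: [0.752, 0.659, -0.009, -0.013]
contact_force: [-0.2, -1.2, 0.9]
width: 0.0136
```

Run:
```python
from h import *
go(.5345,.1165,.131,YB)
```

```text
t46.10 pos [0.5356 0.1165 0.1325] yaw 1.4405 w0.0136 F [-0.2 -1.2  0.9] spin -0.0008  d [-0.0001 -0.0011  0.0015] tilt [-0.0299  0.0079]
```

>>> send_rows:
  motion:
    - {"dx": 0,"dy": -0.0004,"dz": -0.015,"spin": 0,"fingers": 1}
    - {"dx": 0,"dy": -0.0006,"dz": -0.02,"spin": 0,"fingers": 1}
    - {"dx": 0,"dy": -0.0006,"dz": -0.02,"spin": 0,"fingers": 1}
    - {"dx": 0,"dy": 0,"dz": -0.03,"spin": 0,"fingers": 1}
    - {"dx": 0,"dy": 0,"dz": -0.03,"spin": 0,"fingers": 1}
    - {"dx": 0,"dy": 0,"dz": 0,"spin": 0,"fingers": 1}

```text
time: 46.85
eef_pos: [0.5379, 0.1166, 0.2559]
tool_rot: [0.752, 0.66, -0.007, -0.012]
contact_force: [-0.3, -0.3, -0.6]
width: 0.0135
```

Run:
```python
from h import *
go(.467,.0175,.25,YB)
spot('s31')
```

```text
t46.85 pos [0.5379 0.1166 0.2559] yaw 1.4405 w0.0135 F [-0.3 -0.3 -0.6] spin -0.0008  d [-0.1074 -0.0574  0.0068] tilt [-0.0262  0.0099]
pot scene ((467.520751953125, 19.070392608642578), 43.103084564208984) 318
```

View pics/s31z.png

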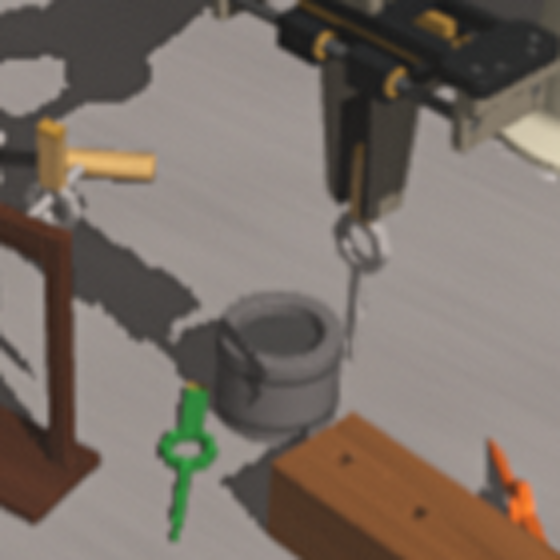

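>>> send_rows:
  motion:
    - {"dx": -0.022,"dy": -0.011,"dz": -0.002,"spin": 0,"fingers": 1}
    - {"dx": -0.028,"dy": -0.013,"dz": -0.002,"spin": 0,"fingers": 1}
    - {"dx": -0.028,"dy": -0.013,"dz": -0.002,"spin": 0,"fingers": 1}
    - {"dx": -0.022,"dy": -0.01,"dz": -0.002,"spin": 0,"fingers": 1}
    - {"dx": 0,"dy": 0,"dz": 0,"spin": 0,"fingers": 1}
    - {"dx": 0,"dy": 0,"dz": 0,"spin": 0,"fingers": 1}

```text
time: 47.65
eef_pos: [0.4714, 0.0228, 0.2538]
tool_rot: [0.751, 0.66, -0.012, -0.02]
contact_force: [-0.1, 0.1, -0.7]
width: 0.0138
```

Run:
```python
from h import *
go(.470,.0175,.1175+.022,YB)
spot('s32')
```

```text
t47.65 pos [0.4714 0.0228 0.2538] yaw 1.4413 w0.0138 F [-0.1  0.1 -0.7] spin 0.0000  d [-0.0064  0.0045  0.1142] tilt [-0.0444  0.0136]
pot scene ((467.6054382324219, 18.11674690246582), 41.31119918823242) 326
```

View pics/s32z.png

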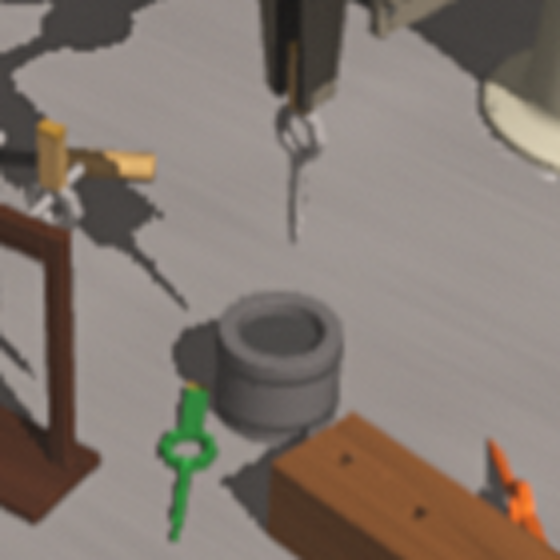

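Above the pot. Dip.

>>> send_rows:
  motion:
    - {"dx": -0.005,"dy": 0.002,"dz": 0.02,"spin": 0,"fingers": 1}
    - {"dx": 0,"dy": 0,"dz": 0.025,"spin": 0,"fingers": 1}
    - {"dx": 0,"dy": 0,"dz": 0.025,"spin": 0,"fingers": 1}
    - {"dx": 0,"dy": 0,"dz": 0.02,"spin": 0,"fingers": 1}
    - {"dx": 0,"dy": 0,"dz": 0.01,"spin": 0,"fingers": 1}
    - {"dx": 0,"dy": 0,"dz": 0,"spin": 0,"fingers": 1}
    - {"dx": 0,"dy": 0,"dz": 0,"spin": 0,"fingers": 1}

```text
time: 48.58
eef_pos: [0.4705, 0.0234, 0.1503]
tool_rot: [0.749, 0.662, -0.012, -0.02]
contact_force: [-0.0, -0.1, 0.1]
width: 0.0136
```

Run:
```python
from h import *
go(.470,.0175,.1175+.022,YB)
spot('s33')
```

```text
t48.58 pos [0.4705 0.0234 0.1503] yaw 1.4481 w0.0136 F [-0.  -0.1  0.1] spin 0.0068  d [-0.006   0.0008  0.0107] tilt [-0.0443  0.0146]
pot scene ((467.9891662597656, 17.683528900146484), 41.62262725830078) 306
```

View pics/s33z.png

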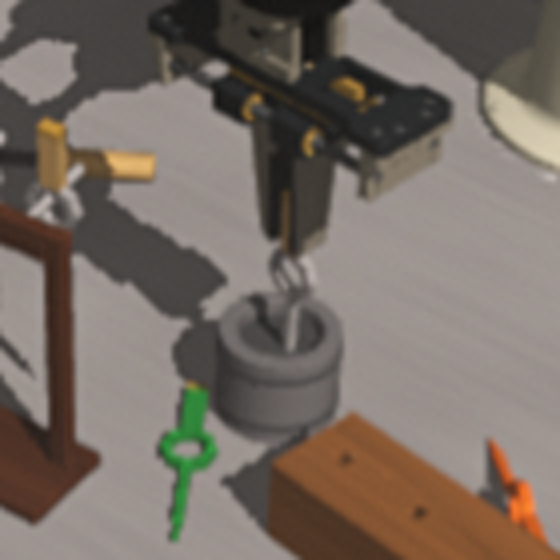

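>>> send_rows:
  motion:
    - {"dx": -0.004,"dy": 0,"dz": 0.008,"spin": 0,"fingers": 1}
    - {"dx": 0,"dy": 0,"dz": 0.001,"spin": 0,"fingers": 1}
    - {"dx": 0,"dy": 0,"dz": 0,"spin": 0,"fingers": 1}
    - {"dx": 0,"dy": 0,"dz": 0,"spin": 0,"fingers": 1}
    - {"dx": 0,"dy": 0,"dz": 0,"spin": 0,"fingers": 1}

```text
time: 49.25
eef_pos: [0.4706, 0.0188, 0.1422]
tool_rot: [0.749, 0.662, -0.011, -0.019]
contact_force: [0.4, -0.4, -0.3]
width: 0.0134
```

>>> send_rows:
  motion:
    - {"dx": 0,"dy": 0,"dz": -0.015,"spin": 0,"fingers": 1}
    - {"dx": 0,"dy": 0,"dz": -0.025,"spin": 0,"fingers": 1}
    - {"dx": 0,"dy": 0,"dz": -0.03,"spin": 0,"fingers": 1}
    - {"dx": 0,"dy": 0,"dz": -0.03,"spin": 0,"fingers": 1}
    - {"dx": 0,"dy": 0,"dz": -0.015,"spin": 0,"fingers": 1}
    - {"dx": 0,"dy": 0,"dz": 0,"spin": -0.075,"fingers": 1}
    - {"dx": 0,"dy": 0,"dz": 0,"spin": -0.075,"fingers": 1}
    - {"dx": 0,"dy": 0,"dz": 0,"spin": -0.073,"fingers": 1}
    - {"dx": 0,"dy": 0,"dz": 0,"spin": 0,"fingers": 1}

```text
time: 50.38
eef_pos: [0.476, 0.0172, 0.2665]
tool_rot: [0.668, 0.744, -0.008, -0.018]
contact_force: [1.0, 0.3, -0.1]
width: 0.0138
```

Run:
```python
from h import *
go(*rk(-.095,-.061),.184+.0365,YR)
```

```text
t50.38 pos [0.476  0.0172 0.2665] yaw 1.6770 w0.0138 F [ 1.   0.3 -0.1] spin 0.0002  d [-0.2843  0.0236  0.0403] tilt [-0.0372  0.0131]
```

Tip reached z ≈ 0.025. Now along to peg 4.

>>> send_rows:
  motion:
    - {"dx": -0.024,"dy": 0.001,"dz": -0.001,"spin": 0,"fingers": 1}
    - {"dx": -0.032,"dy": 0.002,"dz": -0.001,"spin": 0,"fingers": 1}
    - {"dx": -0.032,"dy": 0.003,"dz": -0.001,"spin": 0,"fingers": 1}
    - {"dx": -0.032,"dy": 0.003,"dz": -0.001,"spin": 0,"fingers": 1}
    - {"dx": -0.032,"dy": 0.003,"dz": -0.001,"spin": 0,"fingers": 1}
    - {"dx": -0.032,"dy": 0.003,"dz": -0.001,"spin": 0,"fingers": 1}
    - {"dx": -0.032,"dy": 0.003,"dz": 0,"spin": 0,"fingers": 1}
    - {"dx": -0.03,"dy": 0.002,"dz": 0,"spin": 0,"fingers": 1}
    - {"dx": -0.015,"dy": 0.001,"dz": 0,"spin": 0,"fingers": 1}
    - {"dx": 0,"dy": 0,"dz": 0,"spin": 0,"fingers": 1}

```text
time: 51.62
eef_pos: [0.5238, -0.2469, 0.266]
tool_rot: [0.673, 0.739, -0.008, -0.02]
contact_force: [0.5, -0.2, -0.9]
width: 0.0137
```

Run:
```python
from h import *
go(*rk(-.09,-.061),.184+.0365,YR)
```

```text
t51.62 pos [ 0.5238 -0.2469  0.266 ] yaw 1.6643 w0.0137 F [ 0.5 -0.2 -0.9] spin -0.0125  d [-0.0168  0.0093  0.0448] tilt [-0.0403  0.0163]
```

>>> send_rows:
  motion:
    - {"dx": -0.014,"dy": 0.006,"dz": 0.01,"spin": -0.012,"fingers": 1}
    - {"dx": 0,"dy": 0,"dz": 0.015,"spin": 0,"fingers": 1}
    - {"dx": 0,"dy": 0,"dz": 0.015,"spin": 0,"fingers": 1}
    - {"dx": 0,"dy": 0,"dz": 0,"spin": 0,"fingers": 1}
    - {"dx": 0,"dy": 0,"dz": 0,"spin": 0,"fingers": 1}

```text
time: 52.25
eef_pos: [0.5294, -0.2569, 0.2215]
tool_rot: [0.667, 0.744, -0.007, -0.022]
contact_force: [1.0, -0.2, -0.6]
width: 0.0137
```

Run:
```python
from h import *
go(*rk(-.09,-.061),.184+.0365,YR)
eyecheck('s34',4,-.0365)
```

```text
t52.25 pos [ 0.5294 -0.2569  0.2215] yaw 1.6795 w0.0137 F [ 1.  -0.2 -0.6] spin 0.0027  d [-0.0053  0.003   0.0007] tilt [-0.0424  0.0188]
eye by kin, rack frame [-0.0946 -0.0548  0.1849]
ring pts 81 mid [-0.0938 -0.0521  0.1851] ext [0.0145 0.0345 0.0476]
peg 4 47 [-0.0331 -0.0583  0.1817] [-0.0556 -0.0657  0.1757] [-0.0127 -0.0549  0.1891]
```

View pics/s34z.png

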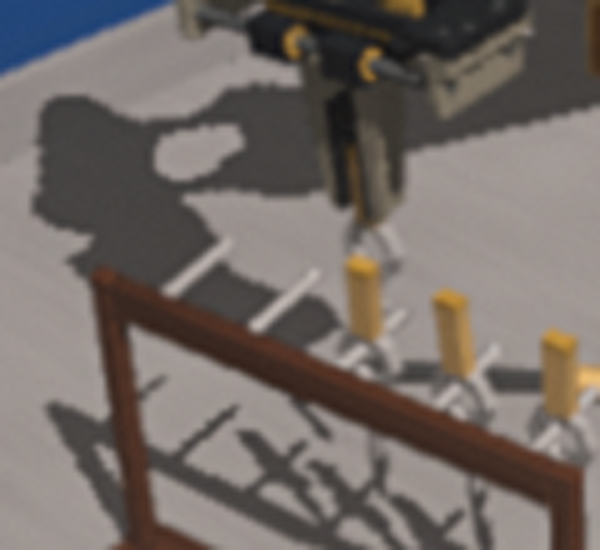

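>>> send_rows:
  motion:
    - {"dx": -0.005,"dy": 0.008,"dz": -0.0005,"spin": 0.002,"fingers": 1}
    - {"dx": 0,"dy": 0.012,"dz": -0.0007,"spin": 0,"fingers": 1}
    - {"dx": 0,"dy": 0.008,"dz": -0.0005,"spin": 0,"fingers": 1}
    - {"dx": 0,"dy": 0,"dz": 0,"spin": 0,"fingers": 1}
    - {"dx": 0,"dy": 0,"dz": 0,"spin": 0,"fingers": 1}

```text
time: 52.92
eef_pos: [0.561, -0.2594, 0.2234]
tool_rot: [0.668, 0.744, -0.007, -0.021]
contact_force: [-0.5, 0.0, -0.2]
width: 0.0138
```

Run:
```python
from h import *
go(*rk(-.028,-.061),.180+.0365,YR)
eyecheck('s35',4,-.0365)
```

```text
t52.92 pos [ 0.561  -0.2594  0.2234] yaw 1.6778 w0.0138 F [-0.5  0.  -0.2] spin 0.0010  d [0.0004 0.0341 0.0056] tilt [-0.04    0.0172]
eye by kin, rack frame [-0.0633 -0.0607  0.1869]
ring pts 100 mid [-0.0598 -0.0591  0.1858] ext [0.0189 0.0333 0.0447]
peg 4 44 [-0.0345 -0.0582  0.1819] [-0.0558 -0.0647  0.1762] [-0.0123 -0.0556  0.188 ]
```

View pics/s35z.png

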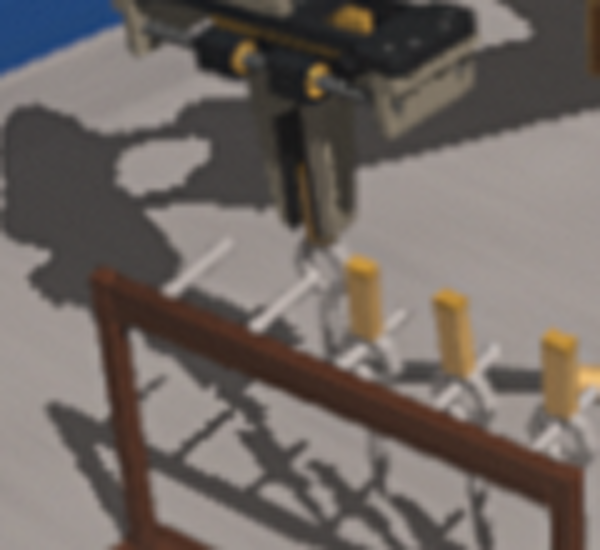

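>>> send_rows:
  motion:
    - {"dx": 0,"dy": 0.01,"dz": 0.0015,"spin": 0,"fingers": 1}
    - {"dx": 0,"dy": 0.01,"dz": 0,"spin": 0,"fingers": 1}
    - {"dx": 0,"dy": 0,"dz": 0,"spin": 0,"fingers": 1}
    - {"dx": 0,"dy": 0,"dz": 0,"spin": 0,"fingers": 1}

```text
time: 53.48
eef_pos: [0.582, -0.257, 0.2208]
tool_rot: [0.668, 0.744, -0.007, -0.021]
contact_force: [0.2, 0.6, -0.8]
width: 0.0138
```

Run:
```python
from h import *
go(*rk(-.028,-.061),.180+.0365,YR)
eyecheck('s36',4,-.0365)
```

```text
t53.48 pos [ 0.582  -0.257   0.2208] yaw 1.6776 w0.0138 F [ 0.2  0.6 -0.8] spin 0.0008  d [0.0003 0.0128 0.0038] tilt [-0.0402  0.0174]
eye by kin, rack frame [-0.0421 -0.0605  0.1844]
ring pts 119 mid [-0.0392 -0.0609  0.1849] ext [0.0175 0.0425 0.0459]
peg 4 90 [-0.0363 -0.0595  0.182 ] [-0.048  -0.0718  0.1619] [-0.012  -0.0482  0.1999]
```

View pics/s36z.png

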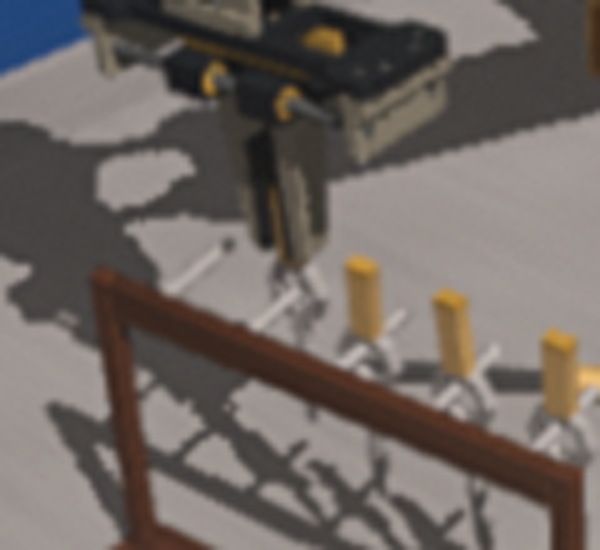

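>>> send_rows:
  motion:
    - {"dx": 0,"dy": 0.009,"dz": 0.002,"spin": 0,"fingers": 1}
    - {"dx": 0,"dy": 0.006,"dz": 0.001,"spin": 0,"fingers": 1}
    - {"dx": 0,"dy": 0,"dz": 0.003,"spin": 0,"fingers": 1}
    - {"dx": 0,"dy": 0,"dz": 0.003,"spin": 0,"fingers": 1}
    - {"dx": 0,"dy": 0,"dz": 0.001,"spin": 0,"fingers": 1}
    - {"dx": 0,"dy": 0,"dz": 0,"spin": 0,"fingers": 1}
    - {"dx": 0,"dy": 0,"dz": 0,"spin": 0,"fingers": 1}

```text
time: 54.4
eef_pos: [0.5971, -0.2551, 0.2093]
tool_rot: [0.668, 0.744, -0.007, -0.021]
contact_force: [0.5, 0.2, 0.3]
width: 0.0137
```

Run:
```python
from h import *
go(*rk(-.028,-.061),.1716+.0365,YR)
eyecheck('s37',4,-.0365)
```

```text
t54.40 pos [ 0.5971 -0.2551  0.2093] yaw 1.6771 w0.0137 F [0.5 0.2 0.3] spin 0.0003  d [ 0.     -0.0024  0.0013] tilt [-0.0406  0.0177]
eye by kin, rack frame [-0.0269 -0.0603  0.1729]
ring pts 95 mid [-0.0241 -0.0574  0.1776] ext [0.0184 0.0357 0.0372]
peg 4 76 [-0.0284 -0.0594  0.1823] [-0.0556 -0.0715  0.1603] [-0.0134 -0.0491  0.1998]
```

View pics/s37z.png

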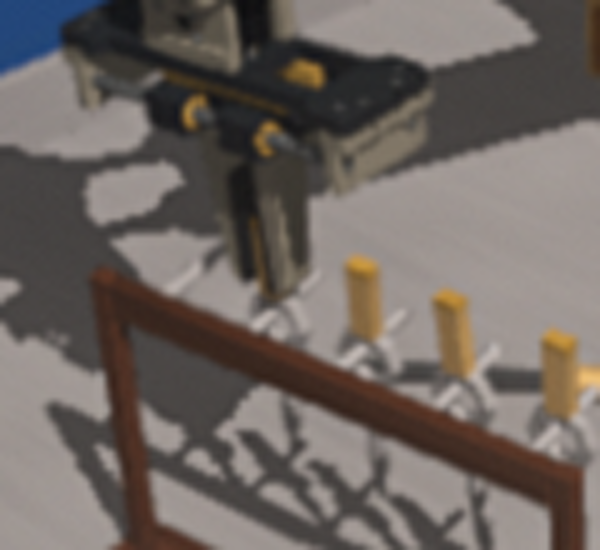

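>>> send_rows:
  motion:
    - {"dx": 0,"dy": 0,"dz": 0.001,"spin": 0,"fingers": 0.82}
    - {"dx": 0,"dy": 0,"dz": 0,"spin": 0,"fingers": 0.66}
    - {"dx": 0,"dy": 0,"dz": 0,"spin": 0,"fingers": 0.66}
    - {"dx": 0,"dy": 0,"dz": 0,"spin": 0,"fingers": 0.66}
    - {"dx": 0,"dy": 0,"dz": -0.01,"spin": 0,"fingers": 0.66}
    - {"dx": 0,"dy": 0,"dz": -0.02,"spin": 0,"fingers": 0.66}
    - {"dx": 0,"dy": 0,"dz": -0.03,"spin": 0,"fingers": 0.66}
    - {"dx": 0,"dy": 0,"dz": -0.03,"spin": 0,"fingers": 0.66}
    - {"dx": 0,"dy": 0,"dz": 0,"spin": 0,"fingers": 0.66}

```text
time: 55.58
eef_pos: [0.6012, -0.2571, 0.3041]
tool_rot: [0.668, 0.744, -0.007, -0.019]
contact_force: [0.3, 0.4, 0.0]
width: 0.0314
```

>>> send_rows:
  motion:
    - {"dx": 0,"dy": -0.02,"dz": -0.01,"spin": 0,"fingers": 0.66}
    - {"dx": 0,"dy": -0.03,"dz": 0,"spin": 0,"fingers": 0.66}
    - {"dx": 0,"dy": -0.04,"dz": 0,"spin": 0,"fingers": 0.66}
    - {"dx": 0,"dy": -0.04,"dz": 0,"spin": 0,"fingers": 0.66}
    - {"dx": 0,"dy": -0.03,"dz": 0,"spin": 0,"fingers": 0.66}
    - {"dx": 0,"dy": 0,"dz": 0,"spin": 0,"fingers": 0.66}
    - {"dx": 0,"dy": 0,"dz": 0,"spin": 0,"fingers": 0.66}
    - {"dx": 0,"dy": 0,"dz": 0,"spin": 0,"fingers": 0.66}

```text
time: 56.58
eef_pos: [0.4374, -0.2724, 0.3113]
tool_rot: [0.668, 0.744, -0.007, -0.025]
contact_force: [-1.0, -0.2, 0.3]
width: 0.0312
```

Run:
```python
from h import *
go(.5,-.2,.3,YR)
p,d,m=snap('top','t40'); spot('s40')
p,d,m=load('s40'); cv2.imwrite('pics/s40r.png',cv2.resize(p[110:270,110:310],None,fx=3.8,fy=3.6,interpolation=cv2.INTER_CUBIC))
P=pts(d,m).reshape(-1,3); D=P[:,:2]-RCK[:2]; c,s=np.cos(RCK[2]),np.sin(RCK[2]); L=np.c_[D@[c,s],D@[-s,c],P[:,2]]
for k in range(1,6):
    g=L[(abs(L[:,0]+.03)<.04)&(abs(L[:,1]-(.18-.06*k)-.002)<.015)&(L[:,2]>.2)&(L[:,2]<.25)]
    print(k,len(g),g.mean(0).round(3) if len(g) else '',g[:,2].max() if len(g) else '')
```

```text
t56.58 pos [ 0.4374 -0.2724  0.3113] yaw 1.6784 w0.0312 F [-1.  -0.2  0.3] spin 0.0016  d [0.065  0.0704 0.0101] tilt [-0.0456  0.0231]
pot scene ((466.56317138671875, 19.11334991455078), 41.94864273071289) 323
1 91 [-0.025  0.124  0.217] 0.2305115256393247
2 85 [-0.024  0.061  0.217] 0.23077233657586516
3 71 [-0.023  0.006  0.218] 0.2331885316154905
4 73 [-0.022 -0.054  0.217] 0.23076186348080102
5 0
```

View pics/s40r.png

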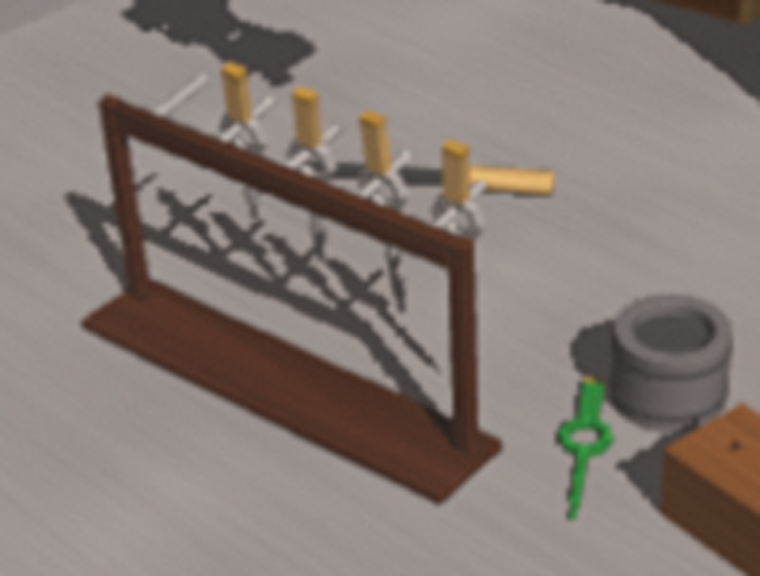

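View pics/t40.png

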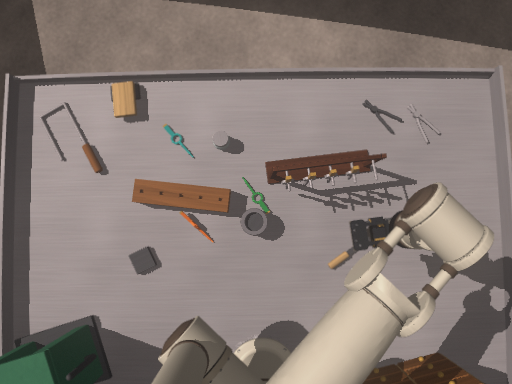

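View pics/s40.png

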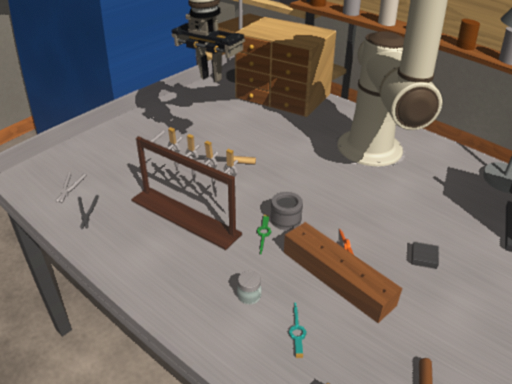

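Run:
```python
from h import *
print(r.sign_off())
```

```text
the job is handed in; nothing more can be done
None
```

The four picks that were there (pick1 was absent) have been dipped and hung, and the job is handed in at about 57 s. I took them longest first. pick2, pick3, pick4 and pick5 went on pegs 1, 2, 3 and 4, counting from the left. Each tip went down to about z = 22–25 mm inside the pot before I drew it out.

- **Hanging:** in the last pictures all four hang on their own pegs, with tops at 231–233 mm, where 230.5 mm is expected. Peg 5 is empty.
- **Pot and bystanders:** the pot stands upright within about 2 mm of where it started. The bench block, jar and file look unmoved in the pictures. The gripper was clear of everything and wrist forces stayed near zero in every reading.
- **Look-alikes:** the green, orange and turquoise look-alikes were standing at the start and were lying flat by 4.4 s. The gripper was at the block then, well clear of them, so I believe they fell by themselves; I left them alone.
- **Tilt:** the tool built up a tilt of up to about 3° over the run, which did not affect the hanging.
- **Measuring:** the top and scene cameras disagreed by about 2.5 mm in y, so I used the average. The top-camera circle fit on the pot was thrown off by other things in view, so I checked the pot with the scene camera instead.

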